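# Pack a sample tube and close the bayonet lid of the transport canister

## Task

Get the sample canister ready for the courier: take the green-capped tube from the black rack and stand it in the empty pocket of the canister's sprung carrier. Then fit the lid: enter its two lugs through the mouths of the collar (white arrows), push it down against the spring, turn it clockwise as far as it goes and let it spring up again, so that the lugs sit locked in their notches. Leave everything else standing where it is.

Things in the scene. Friction and masses are not known exactly. Their poses are not given: they have to be found in the camera images.
- canister: clear canister with a blue bayonet collar, clamped in a round stand (foot 120 mm across, 10 thick); fixed, cannot turn. Origin: centre of the stand's underside, on the table; z up. Its x axis is the locked direction: at the end the lid's bar lies along it, either way round. The mouths for the lugs lie on the line 0.969 rad anticlockwise (from above) of x, one at each end
- collar (a point): centre of the collar's top face, 112 mm above the table. Collar 100 mm across outside; bore 72 between its two inward tabs, 86 in the mouths and under the tabs. Under each tab, clockwise from its mouth: lip (underside 100 mm above the table), then notch (roof at 104), then a solid stop. A ledge at 89 mm limits how far down the lugs can be pushed
- mouth_a (a point): centre of one mouth (gap between the tabs, 22 mm wide, white arrow beside it), on the collar's top face 39.5 mm from the axis; the other mouth is straight across the axis
- lock_a (a point): yellow dash on the collar's top face marking the locked direction (+x of the canister), 46.8 mm from the axis; there is another straight across
- carrier (a joint): how far the white sprung tube carrier in the canister is pushed down, m; 0 at rest (top flange 90 mm above the table), at most 0.018. Spring: 3 N at 0 plus 0.7 N per mm. The lid's rim presses on its flange: lid just resting 0, locked 0.006, lugs passing below the lips 0.010, lugs on the ledge 0.015 (13.5 N)
- free_pocket (a point): floor centre of the carrier's empty pocket, a round hole 18.4 mm wide, 45 deep, open at the flange; 13.5 mm from the canister's axis on its -y side, 45 mm above the table. A red-capped tube stands in the other pocket, 27 mm away towards +y, 49 mm above the flange: close the fingers along the canister's x to clear it
- lid: white bell-shaped lid, open below, standing on its rim. Origin: centre of the rim, z up. Bell 67 mm across outside, 59 inside, top 62 above the rim, lower edge tapered. Two blue lugs at +x and -x: 14 wide, 6 high (14 to 20 above the rim), reaching 41 from the axis. Same when turned half round. 0.18 to 0.29 kg. It turns 0.97 rad clockwise from the mouths to locked, the stop 0.04 further
- lid_bar (a point): top centre of the blue bar grip on the lid, 91 mm above the lid's rim. The bar runs along the lid's x: 60 long, 16 wide (y), 29 high above the bell's top. Lid rim's height above the table: 90 mm resting on the carrier with the lugs in the mouths, under 80 when the lugs are below the lips, 75 with the lugs on the ledge, 84 when locked
- tube_green: sample tube with a green cap, upright in a well of the black rack. Origin: centre of its foot, z along it. 16 mm round, 94 long with the 19 mm cap (74 to 94 mm above the foot), 14 g
- tube_blue: sample tube with a blue cap, like the green one; stays in the rack
- tube_white: sample tube with a white cap, like the green one; stays in the rack
- tube_red: sample tube with a red cap, like the green one, already packed in the canister's other pocket; stays there
- rack: black tube rack, fixed on the table, 123 x 250 mm (x, y), 43 tall, wells of 19 mm whose floor is 4 mm up. Origin: centre of its underside. Three tubes stand in it, at least 49 mm apart, in changing order
- spray_bottle: white spray bottle, 60 mm round, 190 tall; bystander, origin at the centre of its underside
- gel_bottle: clear pump bottle with a white spout, 48 x 75 mm, 187 tall, at the back behind the rack and the canister; bystander, origin at the centre of its underside
- saline_bottle: small white bottle with a blue cap, 48 mm round, 104 tall; bystander, origin at the centre of its underside
- iodine_bottle: small brown bottle with a white cap, 42 mm round, 88 tall; bystander, origin at the centre of its underside
- tip_carton: small green and white carton, 46 x 85 mm, 60 tall; bystander, origin at the centre of its underside

How it is judged:
On the way, in this order (a step that is already met when the one before it is completed fails the run):
1. the green-capped tube stands in the carrier's free pocket (horizontal distance between tube_green and free_pocket below 0.006 m and z of tube_green in the frame of free_pocket between -0.006 and 0.006 m and angle between tube_green's own z axis and vertical below 0.12 rad), for 0.2 s.
2. the lid, over the tube, is pushed down against the spring until its lugs are below the lips (all of step 1 and horizontal distance between lid and canister below 0.004 m and angle between lid's own z axis and vertical below 0.08 rad and z of lid in the frame of canister below 0.0805 m and value of joint carrier above 0.008 m), for 0.1 s.
At the end, for the whole second after the job is handed in: The tube stands in the free pocket (foot within 6 mm of the pocket's floor centre, tilt under 0.12 rad) and the lid is locked: rim 81.5 to 86.5 mm above the stand's underside, within 4 mm of the canister's axis, tilt under 0.08 rad, bar within 0.10 rad of the locked direction, at rest (all of step 1 and horizontal distance between lid and canister below 0.004 m and angle between lid's own z axis and vertical below 0.08 rad and z of lid in the frame of canister between 0.0815 and 0.0865 m and angle between the x axis of lid and the x axis of canister, either way round below 0.1 rad and linear speed of lid below 0.02 m/s); the robot touches nothing.
It fails at once if a bystander is shifted by more than 30 mm or tipped (distance of any of spray_bottle, gel_bottle, saline_bottle, iodine_bottle, tip_carton from where it was at the start of the episode above 0.03 m or angle between any of spray_bottle, gel_bottle, saline_bottle, iodine_bottle, tip_carton's own z axis and vertical above 0.4 rad).
It fails at once if another tube is taken from its place (distance of any of tube_blue, tube_white, tube_red from where it was at the start of the episode above 0.03 m).
It also fails if it takes over 61 s, if anything falls off the work surface, if the arm or the gripper's body presses on something with over 40 N, if the wrist force passes 120 N, or if a joint passes its speed limit or range.

## Robot

A 6-joint arm with a two-finger parallel gripper is mounted at the origin on a cart in front of the work surface, level with it; the furniture and walls round the work are solid. World frame = base frame: x ahead of the robot, y to its left, z up, the work surface at z = 0. Lengths are in m, angles in rad, forces in N, time in s.
With the tool pointing down it reaches from about 0.375 to 0.9 m from the base axis. Payload 3.1 kg.
Tool frame: the origin (TCP) lies midway between the tips of the shut fingers; the grasp point (between the pads) lies 19 mm behind it; z points along the fingers, y is the direction in which the jaws open and shut (so a half turn about z gives the same grasp; the last joint's range is limited). The gripper opens to 85 mm and grips with 20 to 120 N. Pads are 22 mm wide; open, the fingers measure 114 mm over their backs; the gripper's body (76 mm by 85 mm) begins 54 mm behind the grasp point. The pads swing forward as they close: fully open they stand 13 mm farther back than shut.
Start: joints at [1.048, 0.527, 1.433, -0, 1.181, -0.178], TCP at [0.211, 0.588, 0.231] pointing down, gripper open.
Joint ranges: [-3.08, 3.08], [-0.75, 2.2], [0.22, 2.44], [-1.43, 4.57], [0, 2.65], [-2.85, 2.85]. Speed limits (rad/s): [2.79, 2.79, 3.14, 3.14, 3.14, 3.14].

## Interface

Orientations are given as a unit quaternion [x, y, z, w].
In Python, from station import manip gives the robot as it stands.
- The arm moves only by the tool servo_tool, never from a script. Its argument "motion" is a list of rows, each a list of 7 numbers: the shift along the tool's x, y, z in mm, then the turn, a rotation vector about the tool's x, y, z in rad, then the opening, from -1 (shut) to 1 (fully open), so that 0 is half open. In form: [[x, y, z, rx, ry, rz, hand], ...]. A call has 1 to 12 rows; each row shifts and turns the pose as measured when the row begins, along the tool's axes as they then stand; what a row does not reach is not made up. A row lasts 1/12 s, in which the tool goes at most 41.7 mm and 7.16 degrees, less where a joint would pass 70% of its speed; a pose out of reach is approached as far as the arm can. A call with a gripper value outside its range is refused whole. The fingers move at their own pace and stop on an object; "grip_force" is the grip in N (left out, the last holds). Time passes only in rows, so rows that do not move let the fingers close. It gives the time, the measured TCP pose, the force and the opening at its end, in the units of the state.
- manip.sense(): the state, without advancing time (a new reading comes with each control period).
- manip.snapshot(name): name is "scene" or "top" or "wrist"; returns a dict with "frame" (420x560x3 uint8, red, green, blue), "mtx" (3x3 intrinsics, pixels), "world_from_camera" (4x4, takes a point from camera to world coordinates). Camera axes: x right, y up, looking along -z (the intrinsics and any distortion apply to the point x, -y, -z); pixel columns grow to the right and rows downward; lengths in m; the calibration is good to about 2 mm. A picture is of the moment at which its call begins. There is no depth.
- manip.sign_off(): hands the job in, once; it reports no verdict.
The state is a dict: "t": time; "q": joint angles; "qd": joint speeds; "tau": joint torques, N m; "tcp_pos": TCP position; "tool_rot": TCP orientation; "force": force on the tool from outside, world axes, zero at the start; "ft_torque": the same for the moment, N m; "finger_gap": opening from 0.0 (shut) to 1.0 (fully open).
Only numpy, scipy, OpenCV 4.12 (cv2) and the standard library are available. Lean on these libraries where they do the work, as an engineer would, in place of code of your own. Each camera call takes 0.05 s, during which the arm holds its last target.

## Working session

There is one attempt and no reset: what is moved stays moved. The work goes in short steps, Python scripts to look and compute and a tool call to move; the robot and the scene stay as the last step left them, time stands still between calls to the robot, and variables do not carry over. Pictures are saved under pics/ and viewed, and the job is handed in when it is done.

Besides the shell and the picture viewer there is one more tool, called by a JSON object that holds its "op" and its "data". servo_tool: Moves the arm, as the interface text tells. Its arguments: {"type":"object","properties":{"motion":{"type":"array"},"grip_force":{"type":"number"}},"required":["motion"]}

```bash
mkdir -p pics; ls
cat > h.py <<'E'
import numpy as np, cv2
from station import manip
def snap(n,name):
    s=manip.snapshot(n); cv2.imwrite('pics/'+name+'.png',s['frame'][:,:,::-1]); np.savez('pics/'+name+'.npz',**s); return s
def ld(name): return dict(np.load('pics/'+name+'.npz'))
def ray(s,u,v):
    K=s['mtx'];T=s['world_from_camera']
    d=np.linalg.inv(K)@np.array([u,v,1.]); d=np.array([d[0],-d[1],-d[2]])
    return T[:3,3],T[:3,:3]@d
def plane(s,u,v,z):
    o,d=ray(s,u,v); return o+d*(z-o[2])/d[2]
def proj(s,p):
    T=s['world_from_camera']; c=T[:3,:3].T@(np.array(p)-T[:3,3]); q=s['mtx']@np.array([c[0],-c[1],-c[2]]); return q[:2]/q[2]
E
python3 - <<'E'
from h import *
for n in ['scene','top','wrist']:
    s=snap(n,n+'0'); print(n,s.keys(),s['mtx'].round(1).tolist(),s['world_from_camera'].round(3).tolist())
print(manip.sense())
E
```

```text
pics
scene dict_keys(['frame', 'mtx', 'world_from_camera']) [[453.2, 0.0, 282.2], [0.0, 453.2, 210.0], [0.0, 0.0, 1.0]] [[0.921, 0.229, -0.316, 0.193], [-0.39, 0.571, -0.723, -0.788], [0.015, 0.789, 0.615, 0.782], [0.0, 0.0, 0.0, 1.0]]
top dict_keys(['frame', 'mtx', 'world_from_camera']) [[486.6, 0.0, 285.0], [0.0, 486.6, 214.7], [0.0, 0.0, 1.0]] [[-0.009, 0.997, -0.083, 0.427], [-1.0, -0.01, -0.011, -0.022], [-0.012, 0.083, 0.997, 1.386], [0.0, 0.0, 0.0, 1.0]]
wrist dict_keys(['frame', 'mtx', 'world_from_camera']) [[319.6, 0.0, 281.6], [0.0, 319.6, 206.2], [0.0, 0.0, 1.0]] [[0.337, -0.905, -0.258, 0.145], [0.941, 0.324, 0.094, 0.613], [-0.002, -0.275, 0.962, 0.375], [0.0, 0.0, 0.0, 1.0]]
{'t': 0.15, 'q': array([ 1.04846389e+00,  5.28265336e-01,  1.43361602e+00, -2.56483671e-05,
        1.18142627e+00, -1.78450258e-01]), 'qd': array([ 0.00077619, -0.00272734, -0.00155105, -0.00023446,  0.00158227,
        0.00176976]), 'tau': array([ 6.16774269e-04, -4.42738795e+01, -1.78275007e+01, -1.99261153e-04,
        5.57785141e-03,  1.04726041e-05]), 'tcp_pos': array([0.21038062, 0.58793197, 0.23054806]), 'tool_rot': array([ 1.71090269e-01,  9.85254984e-01, -8.09457444e-04, -2.83206722e-04]), 'force': array([-0.34546725,  0.95351233,  0.0581103 ]), 'ft_torque': array([-0.00415851, -0.01374933,  0.04995726]), 'finger_gap': 0.9994793799690296}
```

View pics/scene0.png

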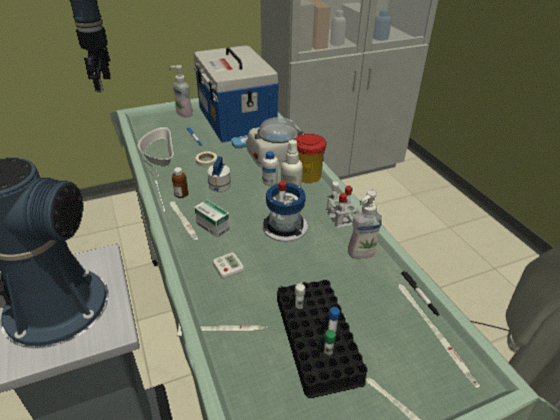

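View pics/top0.png

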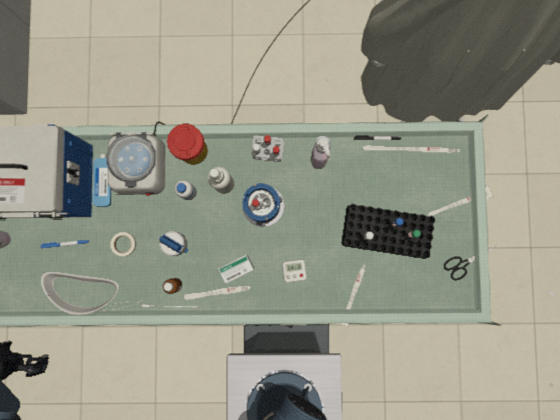

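View pics/wrist0.png

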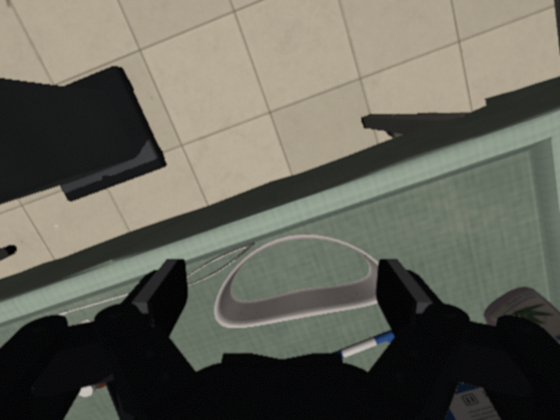

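The top view shows the canister at (262,204), the lid at (172,243), the green tube at (416,233) in the rack, and the bystanders around them. Next I zoom in.

Run:
```python
from h import *
s=ld('top0'); f=s['frame'][:,:,::-1]
a=cv2.resize(f[175:235,225:300],None,fx=8,fy=8,interpolation=cv2.INTER_CUBIC)
b=cv2.resize(f[220:268,145:200],None,fx=8,fy=8,interpolation=cv2.INTER_CUBIC)
c=cv2.resize(f[195:265,335:445],None,fx=5,fy=5,interpolation=cv2.INTER_CUBIC)
cv2.imwrite('pics/za.png',a);cv2.imwrite('pics/zb.png',b);cv2.imwrite('pics/zc.png',c)
hsv=cv2.cvtColor(f,cv2.COLOR_BGR2HSV)
m=cv2.inRange(hsv,(100,110,30),(125,255,200))
g=cv2.inRange(hsv,(65,130,40),(90,255,255))
for mm,n in ((m,'blue'),(g,'green')):
    N,l,st,ce=cv2.connectedComponentsWithStats(mm)
    for i in range(1,N):
        if st[i,4]>15: print(n,st[i],ce[i].round(1))
print('green est',plane(s,416.5,233,.098)[:2],'can',plane(s,262,204,.112)[:2],'lid',plane(s,172,243,.091)[:2])
# wrist cam in tool
from scipy.spatial.transform import Rotation as R
st=manip.sense(); T=np.eye(4);T[:3,:3]=R.from_quat(st['tool_rot']).as_matrix();T[:3,3]=st['tcp_pos']
print(st['tcp_pos'],T[:3,:3].round(3)); print((np.linalg.inv(T)@ld('wrist0')['world_from_camera']).round(4))
```

```text
blue [  62  131   31   86 1816] [ 77.7 176.9]
blue [ 94 167   5  21  62] [ 96.2 175.6]
blue [177 184   9   8  56] [180.9 187.5]
blue [243 184  37  38 434] [260.5 202.1]
blue [395 218   9   8  55] [399.2 221.4]
blue [160 236  22  16 151] [170.4 243.2]
blue [ 78 241  11   3  26] [ 82.2 241.8]
blue [ 41 243  19   5  63] [ 49.5 244.9]
green [232 258  14   8  28] [238.5 261.5]
green est [ 0.48226843 -0.35495012] can [0.56206999 0.05182103] lid [0.46236868 0.29358279]
[0.21038062 0.58793197 0.23054806] [[-0.941  0.337 -0.001]
 [ 0.337  0.941 -0.001]
 [ 0.    -0.002 -1.   ]]
[[-3.000e-04  9.614e-01  2.750e-01  7.000e-02]
 [ 1.000e+00  3.000e-04  1.000e-04  1.000e-03]
 [ 1.000e-04  2.750e-01 -9.614e-01 -1.442e-01]
 [ 0.000e+00  0.000e+00  0.000e+00  1.000e+00]]
```

View pics/za.png

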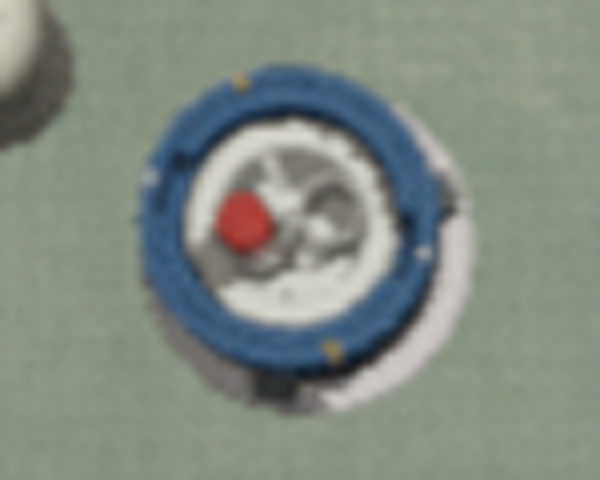

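View pics/zb.png

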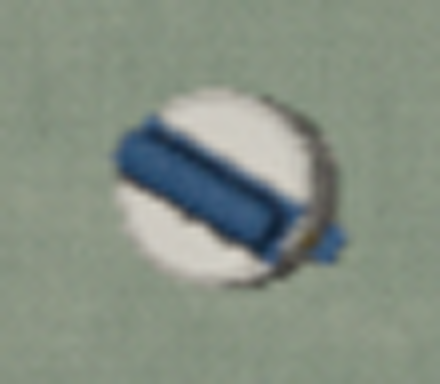

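View pics/zc.png

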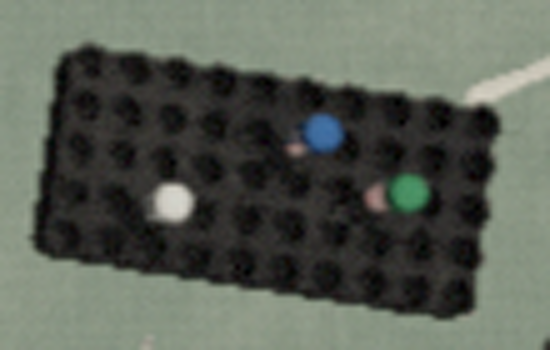

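{"op": "servo_tool", "data": {"motion": [[-34,-19,-3,0,0,0,0],[-34,-19,-3,0,0,0,0],[-34,-19,-3,0,0,0,0],[-34,-19,-3,0,0,0,0],[-34,-19,-3,0,0,0.1,0],[-34,-19,-3,0,0,0.1,0],[-34,-19,-3,0,0,0.1,0],[-34,-19,-3,0,0,0.1,0],[-34,-19,-3,0,0,0.1,0],[0,0,0,0,0,0.1,0]]}}

```text
t: 0.98
tcp_pos: [0.4145, 0.2934, 0.2546]
tool_rot: [0.462, 0.887, -0.002, 0.0]
force: [-0.1, 0.5, -0.1]
finger_gap: 0.5
```

Run:
```python
from h import *
s=snap('wrist','w1'); print(proj(s,(0.462,0.294,.091)))
```

```text
[320.20738234 214.72709619]
```

View pics/w1.png

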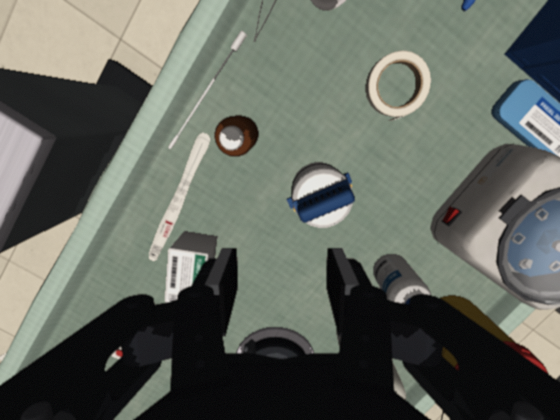

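The lid's blue bar lies at about (325,200) and the lugs at (293,203) and (348,178). I'll measure it.

Run:
```python
from h import *
s=ld('w1'); f=s['frame'][:,:,::-1].copy()
z=cv2.resize(f[150:240,270:375],None,fx=7,fy=7,interpolation=cv2.INTER_CUBIC); cv2.imwrite('pics/w1z.png',z)
hsv=cv2.cvtColor(f,cv2.COLOR_BGR2HSV)
m=cv2.inRange(hsv,(100,110,20),(130,255,255)); m2=np.zeros_like(m); m2[150:240,270:375]=m[150:240,270:375]
N,l,st,ce=cv2.connectedComponentsWithStats(m2)
for i in range(1,N):
  if st[i,4]>15: print(st[i],ce[i])
```

```text
[ 288  173   66   49 1290] [323.83565891 200.6248062 ]
```

View pics/w1z.png

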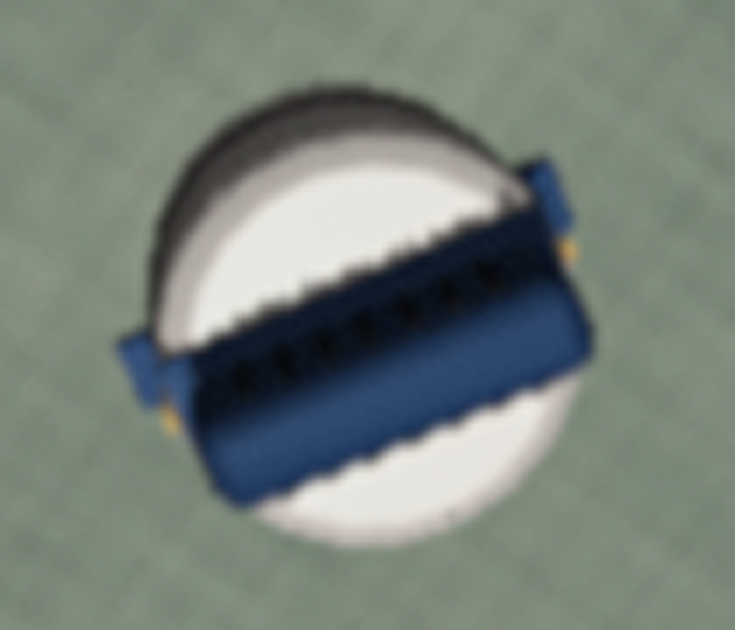

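Run:
```python
from h import *
s=ld('w1')
P=lambda x,y,z: plane(s,270+(x+.5)/7-.5,150+(y+.5)/7-.5,z)
a,b=P(215,455,.091),P(577,318,.091)
print('bar',(a+b)/2,np.linalg.norm(a-b),np.arctan2(*(b-a)[[1,0]]))
a,b=P(133,372,.02),P(560,190,.02)
print('lug',(a+b)/2,np.linalg.norm(a-b),np.arctan2(*(b-a)[[1,0]]))
for e in [((240,500),(575,372)),((215,330),(510,210))]:
  a,b=[P(*q,.091) for q in e]; print(np.arctan2(*(b-a)[[1,0]]))
# target hover canister
t=np.array([.50,.05,.27]);p=manip.sense()['tcp_pos'];from scipy.spatial.transform import Rotation as R
print(R.from_quat(manip.sense()['tool_rot']).inv().apply(t-p)*1000)
```

```text
bar [0.46046878 0.30554271 0.091     ] 0.05484952101077723 0.9906478722966127
lug [0.46157284 0.30489763 0.02      ] 0.07989853405457642 1.0277998168553404
0.9965292041994112
1.010323900833259
[-250.85844412  -69.3224866   -15.53926943]
```

{"op": "servo_tool", "data": {"motion": [[-36,-10,-3,0,0,0,0],[-36,-10,-3,0,0,0,0],[-36,-10,-3,0,0,0,0],[-36,-10,-2,0,0,0,0],[-36,-10,-2,0,0,0.1,0],[-36,-10,-2,0,0,0.1,0],[-36,-10,-2,0,0,0.08,0],[0,0,0,0,0,0,0]]}}

```text
t: 1.7
tcp_pos: [0.4942, 0.0425, 0.2703]
tool_rot: [0.576, 0.818, 0.001, -0.001]
force: [0.3, 0.7, -1.4]
finger_gap: 0.503
```

Run:
```python
from h import *
s=snap('wrist','w2'); u=proj(s,(0.562,0.052,.112)).round().astype(int);print(u)
f=s['frame'][:,:,::-1]; x0,y0=u[0]-60,max(u[1]-60,0); print(x0,y0)
cv2.imwrite('pics/w2z.png',cv2.resize(f[y0:y0+100,x0:x0+120],None,fx=6,fy=6,interpolation=cv2.INTER_CUBIC))
```

```text
[349 205]
289 145
```

View pics/w2.png

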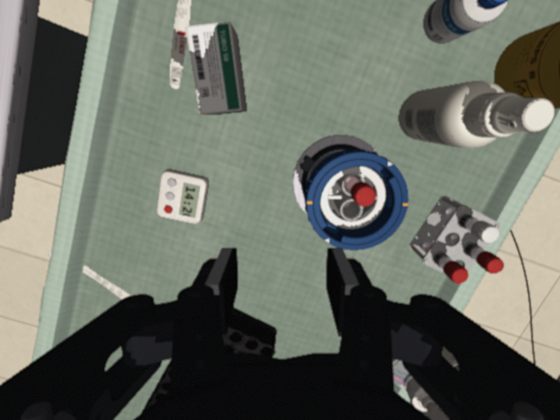

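View pics/w2z.png

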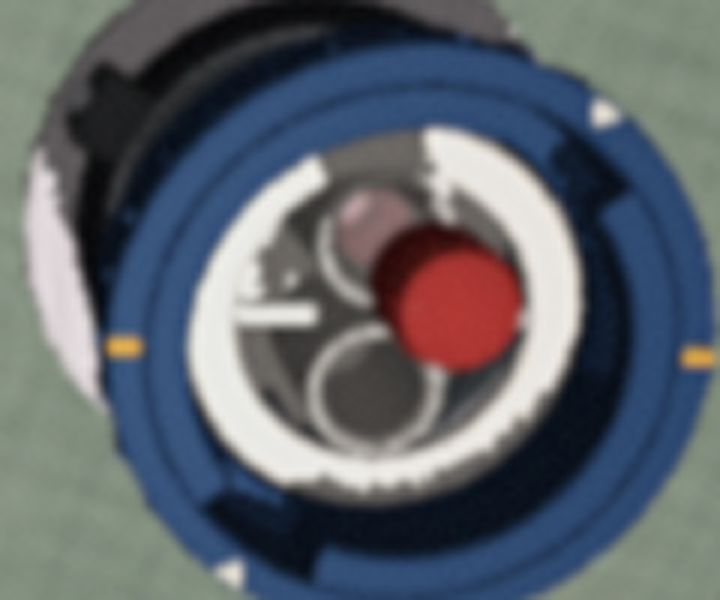

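The yellow dashes are at zoom (124,347) and (698,356), the arrows at (604,112) and (231,573), and the empty pocket's ring at (375,390).

```bash
cat >> h.py <<'E'
from scipy.spatial.transform import Rotation as R
def to(t):
    p=manip.sense(); r=R.from_quat(p['tool_rot']); m=r.as_matrix()
    print('tcp',p['tcp_pos'].round(4),'yang',round(float(np.arctan2(m[1,1],m[0,1])),3),'tilt',m[:2,2].round(4),'d',(r.inv().apply(np.array(t)-p['tcp_pos'])*1000).round(1))
E
python3 - <<'E'
from h import *
s=ld('w2'); P=lambda x,y,z: plane(s,289+(x+.5)/6-.5,145+(y+.5)/6-.5,z)
for p,q in [((124,347),(698,356)),((231,573),(604,112))]:
  a,b=P(*p,.112),P(*q,.112); print((a+b)/2,np.linalg.norm(a-b),np.arctan2(*(b-a)[[1,0]]))
c=P(375,390,.09);r=P(448,305,.139);print('pocket',c,'red',r,(c+r)/2, np.linalg.norm(c-r),np.arctan2(*(r-c)[[1,0]]))
to((.43,-.34,.27))
E
```

```text
[0.56861945 0.05609087 0.112     ] 0.09401805228168857 0.3269292097747658
[0.56854001 0.05627346 0.112     ] 0.09603371428643606 1.2923637489361488
pocket [0.57248828 0.04361424 0.09      ] red [0.56222677 0.06921209 0.139     ] [0.56735753 0.05641316 0.1145    ] 0.056227647892761676 1.9520556285246702
tcp [0.4931 0.0451 0.27  ] yang 0.346 tilt [-0.0024  0.0052] d [-340.9 -190.    -1.8]
```

{"op": "servo_tool", "data": {"motion": [[-34,-19,0,0,0,0,0],[-34,-19,0,0,0,0,0],[-34,-19,0,0,0,0,0],[-34,-19,0,0,0,0,0],[-34,-19,0,0,0,0,0],[-34,-19,0,0,0,0,0],[-34,-19,0,0,0,0,0],[-34,-19,0,0,0,0,0],[-34,-19,0,0,0,0,0],[-34,-19,0,0,0,0,0],[0,0,0,0,0,0,0]]}}

```text
t: 2.67
tcp_pos: [0.4414, -0.3349, 0.2626]
tool_rot: [0.551, 0.835, 0.006, -0.006]
force: [1.9, 0.4, -0.3]
finger_gap: 0.5
```

Run:
```python
from h import *
s=snap('wrist','w3')
f=s['frame'][:,:,::-1]
hsv=cv2.cvtColor(f,cv2.COLOR_BGR2HSV)
g=cv2.inRange(hsv,(60,120,30),(90,255,255))
N,l,st,ce=cv2.connectedComponentsWithStats(g)
for i in range(1,N):
  if st[i,4]>30: print(st[i],ce[i],plane(s,*ce[i],.098))
to((.482,-.355,.2))
```

```text
[299 212  21  22 348] [308.65229885 222.24137931] [ 0.48043771 -0.3528562   0.098     ]
tcp [ 0.4413 -0.331   0.2622] yang 0.405 tilt [-0.0036  0.0212] d [-39.4  27.7  61.6]
```

View pics/w3.png

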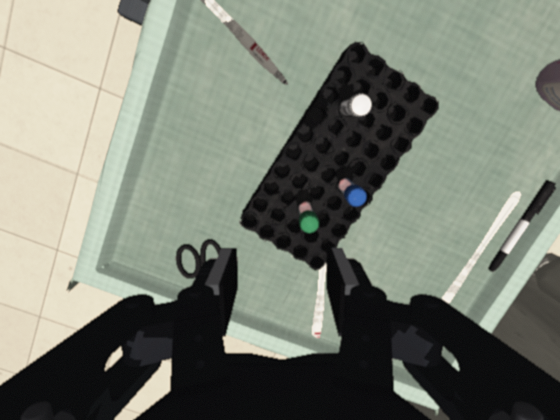

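```bash
cat >> h.py <<'E'
def fix():
    p=manip.sense(); r=R.from_quat(p['tool_rot']); z=r.as_matrix()[:,2]
    w=np.cross(z,[0,0,-1]); print('tiltfix r',r.inv().apply(w).round(4))
E
python3 -c "
from h import *
to((.4804,-.3529,.2));fix()"
```

```text
tcp [ 0.4413 -0.331   0.2622] yang 0.405 tilt [-0.0036  0.0212] d [-36.8  27.   61.6]
tiltfix r [ 0.005  -0.0209  0.    ]
```

{"op": "servo_tool", "data": {"motion": [[-10,7,12,0.002,-0.005,0.1,-0.3],[-10,7,12,0.002,-0.005,0.1,-0.3],[-8,10,12,0.002,-0.005,0.1,-0.3],[-2,10,12,0,-0.005,0.1,-0.3],[0,3,12,0,0,0,-0.3],[0,0,0,0,0,0,-0.3],[0,0,0,0,0,0,-0.3]]}}

```text
t: 3.3
tcp_pos: [0.4914, -0.3339, 0.1976]
tool_rot: [0.702, 0.712, 0.001, -0.007]
force: [0.2, -1.6, 0.1]
finger_gap: 0.347
```

Run:
```python
from h import *
s=snap('wrist','w4')
f=s['frame'][:,:,::-1]
hsv=cv2.cvtColor(f,cv2.COLOR_BGR2HSV)
g=cv2.inRange(hsv,(60,120,30),(90,255,255))
N,l,st,ce=cv2.connectedComponentsWithStats(g)
for i in range(1,N):
  if st[i,4]>30: print(st[i],ce[i],plane(s,*ce[i],.098))
to((.4804,-.3529,.12));fix()
```

```text
[259 217  23  27 512] [270.14648438 230.19335938] [ 0.48164425 -0.35197185  0.098     ]
tcp [ 0.491  -0.3336  0.1975] yang 0.014 tilt [-0.0098  0.0122] d [-20.1 -10.1  77.4]
tiltfix r [-0.0096 -0.0123  0.    ]
```

View pics/w4.png

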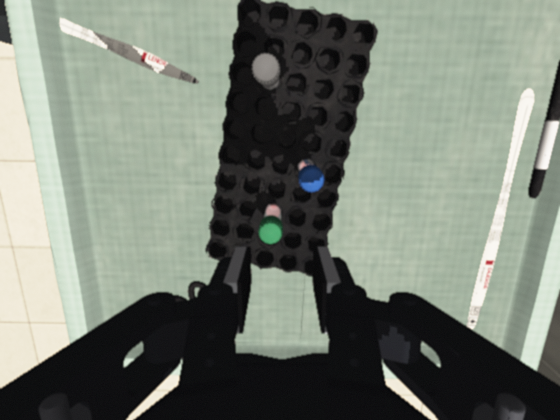

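{"op": "servo_tool", "data": {"motion": [[-10,-5,10,-0.01,-0.012,0,-0.3],[-10,-5,10,0,0,0,-0.3],[0,0,10,0,0,0,-0.3],[0,0,10,0,0,0,-0.3],[0,0,0,0,0,0,-0.3]]}}

```text
t: 3.77
tcp_pos: [0.4812, -0.353, 0.1585]
tool_rot: [0.7, 0.714, 0.0, 0.002]
force: [0.6, 0.2, -0.2]
finger_gap: 0.349
```

Run:
```python
from h import *
s=snap('wrist','w5')
to((.481,-.353,.069));fix()
```

```text
tcp [ 0.4816 -0.3532  0.1593] yang 0.021 tilt [ 0.0042 -0.0028] d [ 0.5 -0.9 90.3]
tiltfix r [0.0042 0.0029 0.    ]
```

View pics/w5.png

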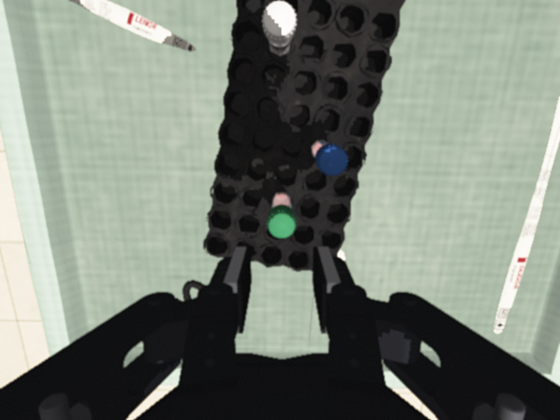

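The green cap at (281,222) is centred between the fingers, so I descend and grip.

{"op": "servo_tool", "data": {"motion": [[0,0,18,0.003,0.003,0,-0.3],[0,0,18,0,0,0,-0.3],[0,0,18,0,0,0,-0.3],[0,0,18,0,0,0,-0.3],[0,0,17,0,0,0,-0.3],[0,0,1,0,0,0,-0.3],[0,0,0,0,0,0,-1],[0,0,0,0,0,0,-1],[0,0,0,0,0,0,-1],[0,0,0,0,0,0,-1]], "grip_force": 25}}

```text
t: 4.65
tcp_pos: [0.485, -0.3559, 0.0716]
tool_rot: [0.699, 0.715, 0.0, 0.004]
force: [-1.4, 0.0, -0.4]
finger_gap: 0.211
```

Run:
```python
from h import *
s=snap('wrist','w6')
to((.481,-.353,.27));fix(); print(manip.sense()['finger_gap'],manip.sense()['force'])
```

```text
tcp [ 0.485  -0.3559  0.0717] yang 0.023 tilt [ 0.0066 -0.0056] d [   1.9   -2.7 -198.3]
tiltfix r [0.0065 0.0058 0.    ]
0.21177101171005536 [-1.33813011 -0.03510071 -0.27875226]
```

View pics/w6.png

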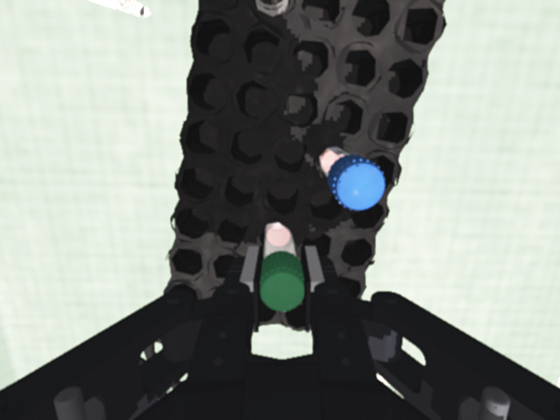

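{"op": "servo_tool", "data": {"motion": [[0,0,-20,0,0,0,-1],[0,0,-30,0,0,0,-1],[0,0,-38,0,0,0,-1],[0,0,-38,0,0,0,-1],[0,0,-38,0.003,0.003,0,-1],[0,0,-30,0.003,0.003,0,-1],[0,0,0,0,0,-0.1,-1],[0,0,0,0,0,-0.1,-1],[0,0,0,0,0,-0.1,-1],[0,0,0,0,0,0,-1]]}}

```text
t: 5.53
tcp_pos: [0.4891, -0.3577, 0.2875]
tool_rot: [0.579, 0.815, -0.0, 0.014]
force: [-0.2, 1.3, -0.5]
finger_gap: 0.217
```

Run:
```python
from h import *
s=snap('wrist','w7')
to((.5729,.0434,.25));fix(); print(manip.sense()['finger_gap'],manip.sense()['force'])
```

```text
tcp [ 0.4892 -0.3579  0.2876] yang 0.332 tilt [ 0.0229 -0.017 ] d [352.9 209.3  32.7]
tiltfix r [ 0.0161  0.0235 -0.    ]
0.2119758606425921 [ 0.26414221 -0.62437174 -0.0239392 ]
```

View pics/w7.png

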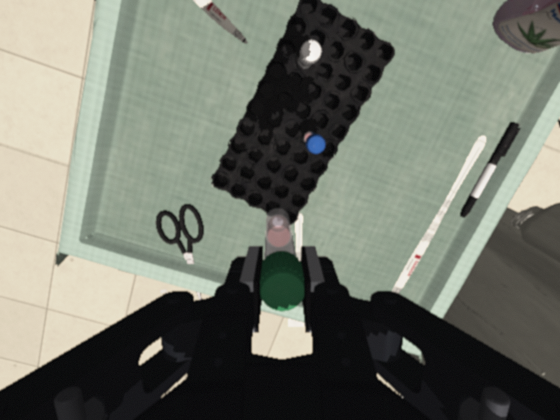

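{"op": "servo_tool", "data": {"motion": [[20,12,2,0.016,0.023,0,-1],[32,19,2,0,0,0,-1],[32,19,2,0,0,0,-1],[32,19,2,0,0,0,-1],[32,19,2,0,0,0,-1],[32,19,2,0,0,0,-1],[32,19,2,0,0,0,-1],[32,19,2,0,0,0,-1],[32,19,2,0,0,0,-1],[32,19,2,0,0,0,-1],[32,19,2,0,0,0,-1],[0,0,0,0,0,0,-1]]}}

```text
t: 6.58
tcp_pos: [0.5821, 0.0405, 0.2637]
tool_rot: [0.599, 0.801, 0.001, 0.005]
force: [-0.2, -0.2, 0.7]
finger_gap: 0.209
```

```bash
python3 -c "
from h import *
to((.5729,.0434,.20));fix()"
```

```text
tcp [0.5821 0.0405 0.2637] yang 0.286 tilt [ 0.0093 -0.0035] d [ 5.8 -8.5 63.6]
tiltfix r [ 0.008  0.006 -0.   ]
```

{"op": "servo_tool", "data": {"motion": [[5,-8,15,0.008,0.006,-0.039,-1],[0,0,15,0,0,0,-1],[0,0,9,0,0,0,-1],[0,0,0,0,0,0,-1]]}}

```text
t: 6.92
tcp_pos: [0.5739, 0.0471, 0.224]
tool_rot: [0.583, 0.812, 0.001, 0.001]
force: [0.2, 0.3, -0.3]
finger_gap: 0.215
```

Run:
```python
from h import *
s=snap('wrist','w8');s=snap('scene','s8')
to((.5729,.0434,.20));fix()
f=s['frame'][:,:,::-1]; cv2.imwrite('pics/s8z.png',cv2.resize(f[120:250,220:350],None,fx=4,fy=4,interpolation=cv2.INTER_CUBIC))
```

```text
tcp [0.5752 0.0466 0.2257] yang 0.325 tilt [ 0.0065 -0.0005] d [-2.2 -3.4 25.7]
tiltfix r [ 0.006   0.0026 -0.    ]
```

View pics/w8.png

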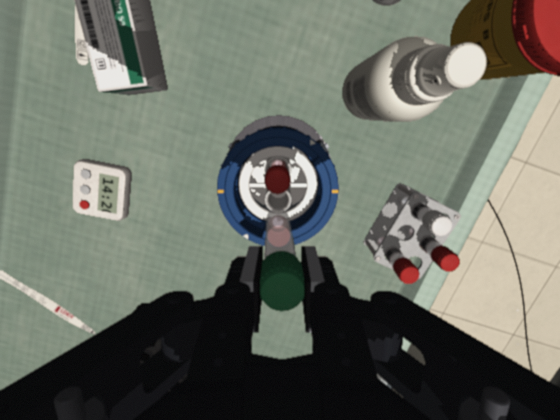

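View pics/s8z.png

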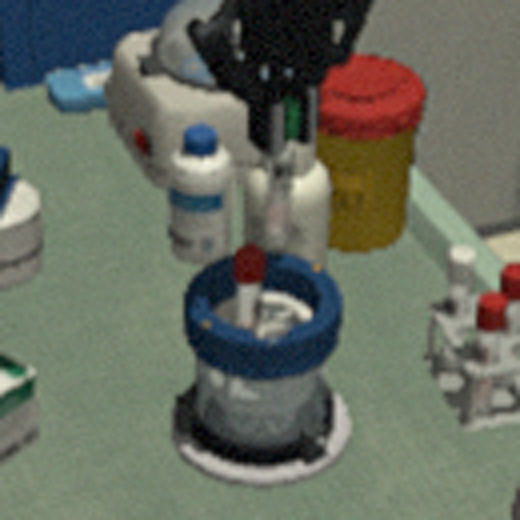

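Run:
```python
from h import *
s=ld('w8'); T=s['world_from_camera']
# tool pose from camera
C=np.array([[-3e-4,.9614,.275,.07],[1,3e-4,1e-4,.001],[1e-4,.275,-.9614,-.1442],[0,0,0,1]])
W=T@np.linalg.inv(C); print(W[:3,3])
for z in (-.026,-.006,.0,.03,.06,.0677): print(z,proj(s,(W@[0,0,z,1])[:3]))
f=s['frame'][:,:,::-1]; cv2.imwrite('pics/w8z.png',cv2.resize(f[150:320,220:340],None,fx=4,fy=4,interpolation=cv2.INTER_CUBIC))
```

```text
[0.57332643 0.04765725 0.22414978]
-0.026 [279.2345626  289.93478892]
-0.006 [279.53193891 267.79906903]
0.0 [279.60702751 262.20971948]
0.03 [279.91288068 239.44301003]
0.06 [280.13689039 222.7684596 ]
0.0677 [280.18504005 219.18435674]
```

View pics/w8z.png

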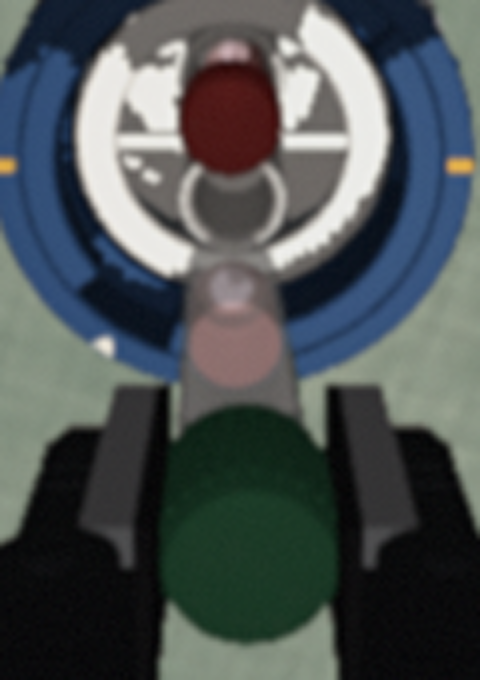

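Run:
```python
from h import *
s=ld('w8')
P=lambda x,y,z: plane(s,220+(x+.5)/4-.5,150+(y+.5)/4-.5,z)
z=.2241
print('foot',P(233,284,z-.0677),'top',P(248,565,z+.026), 'pocket',P(232,201,.09))
a,b=P(3,166,.112),P(461,166,.112);print('dash',(a+b)/2,np.linalg.norm(a-b),np.arctan2(*(b-a)[[1,0]]))
```

```text
foot [0.57232926 0.04608668 0.1564    ] top [0.57434582 0.04754134 0.2501    ] pocket [0.57241489 0.0432976  0.09      ]
dash [0.56842868 0.05599417 0.112     ] 0.09422926687717077 0.32422959444935434
```

{"op": "servo_tool", "data": {"motion": [[-1,-2,14,0,0,0,-1],[0,0,14,0,0,0,-1],[0,0,14,0,0,0,-1],[0,0,0,0,0,0,-1],[0,0,0,0,0,0,-1]]}}

```text
t: 7.43
tcp_pos: [0.579, 0.0413, 0.1879]
tool_rot: [0.586, 0.81, 0.005, 0.008]
force: [0.1, -0.3, -0.5]
finger_gap: 0.215
```

Run:
```python
from h import *
s=snap('wrist','w9')
to((.5737,.045,.113));fix()
f=s['frame'][:,:,::-1]; cv2.imwrite('pics/w9z.png',cv2.resize(f[150:320,220:340],None,fx=4,fy=4,interpolation=cv2.INTER_CUBIC))
C=np.array([[-3e-4,.9614,.275,.07],[1,3e-4,1e-4,.001],[1e-4,.275,-.9614,-.1442],[0,0,0,1]])
print((s['world_from_camera']@np.linalg.inv(C)).round(4))
```

```text
tcp [0.5789 0.0413 0.1879] yang 0.318 tilt [ 0.0185 -0.0023] d [ 5.8 -5.  74.8]
tiltfix r [ 0.0168  0.008  -0.    ]
[[-0.3119  0.95    0.0182  0.5784]
 [ 0.9501  0.312  -0.0028  0.0418]
 [-0.0083  0.0165 -0.9999  0.188 ]
 [ 0.      0.      0.      1.    ]]
```

View pics/w9z.png

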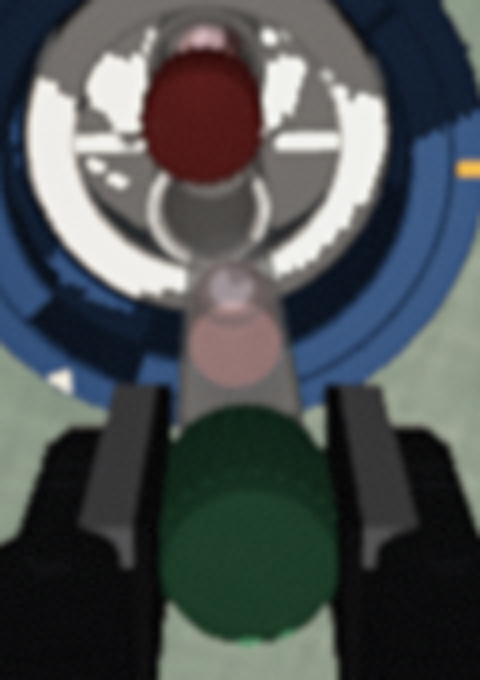

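```bash
cat >> h.py <<'E'
C=np.array([[-3e-4,.9614,.275,.07],[1,3e-4,1e-4,.001],[1e-4,.275,-.9614,-.1442],[0,0,0,1]])
def pt(u,v,zt): # pixel -> tool frame point at tool z
    K=ld('w9')['mtx']; d=np.linalg.inv(K)@np.array([u,v,1.]);d=C[:3,:3]@np.array([d[0],-d[1],-d[2]]);o=C[:3,3];return o+d*(zt-o[2])/d[2]
Q=lambda x,y:(220+(x+.5)/4-.5,150+(y+.5)/4-.5)
foot=pt(*Q(233,284),.0677); top=pt(*Q(248,565),-.026)
def tofoot(tgt):
    p=manip.sense(); r=R.from_quat(p['tool_rot']); w=p['tcp_pos']+r.apply(foot); t=p['tcp_pos']+r.apply(top)
    print('foot',w.round(4),'tube axis tilt',((t-w)[:2]/.094).round(4),'d',(r.inv().apply(np.array(tgt)-w)*1000).round(1))
E
python3 - <<'E'
from h import *
print(foot*1000,top*1000); tofoot((.5727,.0434,.1))
E
```

```text
[-1.05849638 -1.61527    67.7       ] [ -0.44013455   0.99377015 -26.        ]
foot [0.5789 0.0396 0.1202] tube axis tilt [0.0059 0.0172] d [ 5.7 -5.1 20.1]
```

{"op": "servo_tool", "data": {"motion": [[2.5,-2,0,0.008,0.004,0,-1],[2.5,-2,0,0.004,0.002,0,-1],[0,0,0,0,0,0,-1],[0,0,0,0,0,0,-1]]}}

```text
t: 7.82
tcp_pos: [0.5751, 0.0443, 0.1915]
tool_rot: [0.587, 0.81, 0.003, 0.004]
force: [-0.3, 0.2, -0.1]
finger_gap: 0.214
```

```bash
python3 -c "
from h import *
tofoot((.5727,.0434,.092));fix()"
```

```text
foot [0.5746 0.0427 0.1238] tube axis tilt [0.0143 0.0158] d [ 1.4 -1.9 31.8]
tiltfix r [0.0093 0.004  0.    ]
```

{"op": "servo_tool", "data": {"motion": [[0.7,-1,8,0,0,0,-1],[0.7,-1,8,0,0,0,-1],[0,0,8,0,0,0,-1],[0,0,0,0,0,0,-1],[0,0,0,0,0,0,-1]]}}

```text
t: 8.23
tcp_pos: [0.5729, 0.0454, 0.1656]
tool_rot: [0.587, 0.81, 0.003, 0.005]
force: [0.4, -0.5, 0.3]
finger_gap: 0.214
```

```bash
python3 -c "
from h import *
tofoot((.5727,.0434,.092));fix();s=snap('wrist','w10')
f=s['frame'][:,:,::-1]; cv2.imwrite('pics/w10z.png',cv2.resize(f[120:320,220:340],None,fx=4,fy=3,interpolation=cv2.INTER_CUBIC))"
```

```text
foot [0.5725 0.0438 0.0979] tube axis tilt [0.0131 0.0159] d [-0.5  0.   5.9]
tiltfix r [0.0104 0.0045 0.    ]
```

View pics/w10z.png

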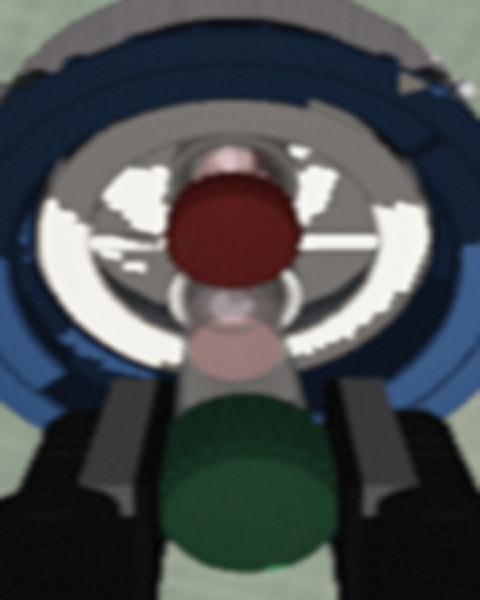

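{"op": "servo_tool", "data": {"motion": [[-0.5,0,5,0,0,0,-1],[0,0,5,0,0,0,-1],[0,0,5,0,0,0,-1],[0,0,0,0,0,0,-1]]}}

```text
t: 8.62
tcp_pos: [0.5742, 0.0444, 0.1504]
tool_rot: [0.587, 0.81, 0.003, 0.006]
force: [-0.5, -0.6, 6.1]
finger_gap: 0.212
```

```bash
python3 -c "
from h import *
tofoot((.5727,.0434,.047));fix();print(manip.sense()['force'],manip.sense()['finger_gap'])"
```

```text
foot [0.5739 0.0428 0.0827] tube axis tilt [0.0113 0.0168] d [ 1.1 -1.3 35.6]
tiltfix r [0.0119 0.0059 0.    ]
[-0.45736242 -0.55177233  6.11793757] 0.21213171128005562
```

```bash
python3 -c "
from h import *
s=snap('wrist','w11')
f=s['frame'][:,:,::-1]; cv2.imwrite('pics/w11z.png',cv2.resize(f[100:320,220:340],None,fx=5,fy=2.7,interpolation=cv2.INTER_CUBIC))
s=snap('scene','s11');f=s['frame'][:,:,::-1]; cv2.imwrite('pics/s11z.png',cv2.resize(f[140:250,220:350],None,fx=5,fy=5,interpolation=cv2.INTER_CUBIC))"
```

```text
(no output)
```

View pics/w11z.png

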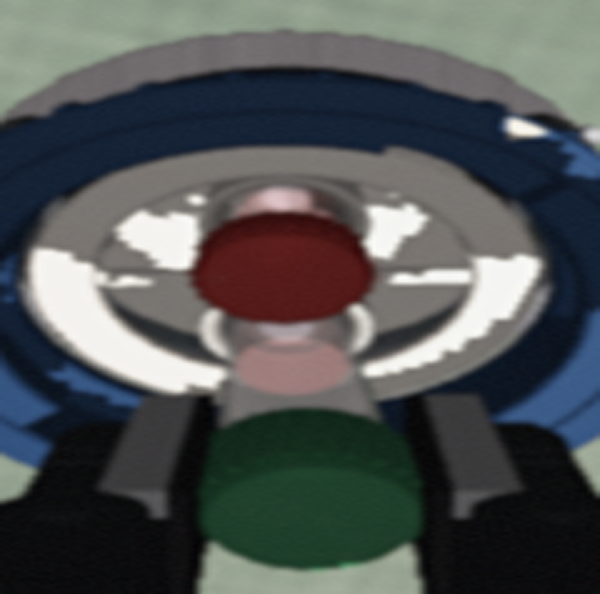

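View pics/s11z.png

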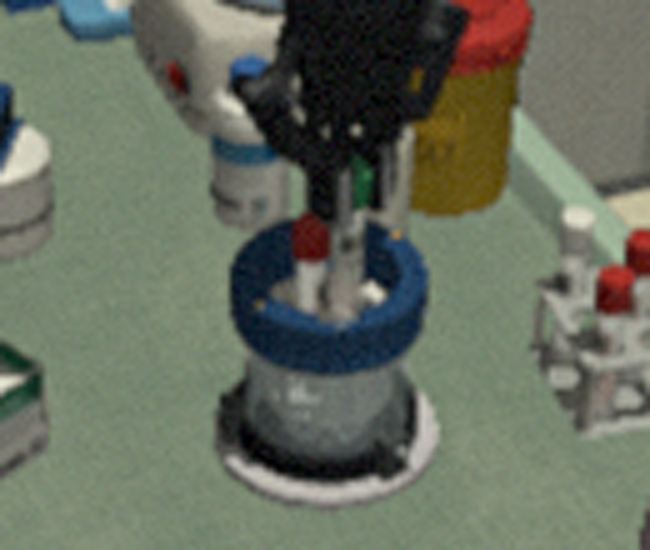

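{"op": "servo_tool", "data": {"motion": [[0,0,-5,0,0,0,-1],[1,-1.3,-3,0.004,0.003,0,-1],[0,0,0,0,0,0,-1],[0,0,0,0,0,0,-1]]}}

```text
t: 9.05
tcp_pos: [0.573, 0.0449, 0.1598]
tool_rot: [0.587, 0.81, 0.003, 0.004]
force: [-0.4, -0.8, -1.1]
finger_gap: 0.216
```

```bash
python3 -c "
from h import *
tofoot((.5727,.0434,.09));fix();print(manip.sense()['force'])
s=snap('wrist','w12')
f=s['frame'][:,:,::-1]; cv2.imwrite('pics/w12z.png',cv2.resize(f[100:320,220:340],None,fx=5,fy=2.7,interpolation=cv2.INTER_CUBIC))
"
```

```text
foot [0.5725 0.0434 0.0921] tube axis tilt [0.0146 0.015 ] d [-0.1  0.2  2.1]
tiltfix r [ 0.0092  0.0032 -0.    ]
[-0.37300483 -0.77819973 -1.0694661 ]
```

View pics/w12z.png

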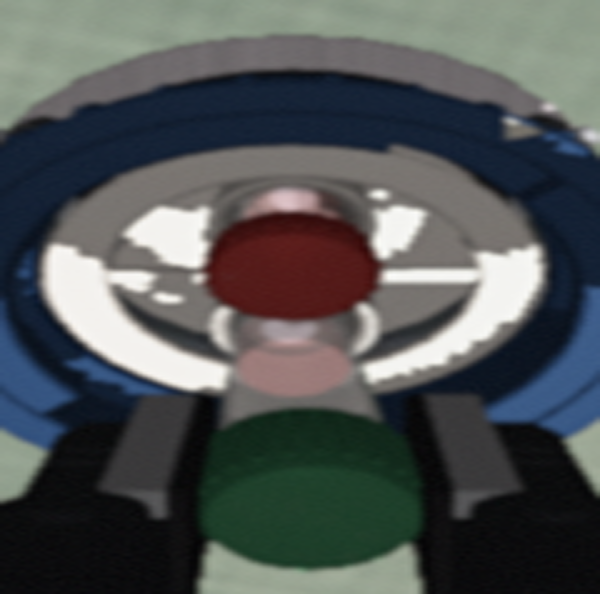

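{"op": "servo_tool", "data": {"motion": [[0,0.2,3,0.003,0.001,0,-1],[0,0,2,0,0,0,-1],[0,0,2,0,0,0,-1]]}}

```text
t: 9.35
tcp_pos: [0.5735, 0.0449, 0.1527]
tool_rot: [0.587, 0.81, 0.002, 0.003]
force: [-1.6, -0.7, 5.2]
finger_gap: 0.216
```

```bash
python3 -c "
from h import *
tofoot((.5727,.0434,.09));fix();print(manip.sense()['force'])
"
```

```text
foot [0.5728 0.0434 0.085 ] tube axis tilt [0.0174 0.0154] d [ 0.  -0.1 -5. ]
tiltfix r [0.0064 0.0026 0.    ]
[-1.64172143 -0.68645985  5.16127399]
```

{"op": "servo_tool", "data": {"motion": [[0.7,0,0,0,0,0,-1],[0.7,0,0,0,0,0,-1],[0,0,0,0,0,0,-1]]}}

```text
t: 9.6
tcp_pos: [0.5734, 0.0457, 0.1531]
tool_rot: [0.587, 0.81, 0.001, 0.003]
force: [-1.7, -0.8, 4.9]
finger_gap: 0.212
```

```bash
python3 -c "
from h import *
tofoot((.5727,.0434,.09));fix();print(manip.sense()['force'])
print(pt(*Q(233,292),.0677),pt(*Q(233,294),.0597))
"
```

```text
foot [0.5727 0.0441 0.0853] tube axis tilt [0.0171 0.0166] d [-0.7 -0.2 -4.6]
tiltfix r [0.0063 0.0039 0.    ]
[-1.71365681 -0.79782864  4.88676389]
[-0.00253316 -0.00162044  0.0677    ] [-0.00015033 -0.00152276  0.0597    ]
```

```bash
python3 -c "
from h import *
a=ld('w8')['frame'][:,:,::-1][195:255,255:305]
b=ld('w9')['frame'][:,:,::-1][195:255,255:305]
z=np.hstack([cv2.resize(i,None,fx=8,fy=8,interpolation=cv2.INTER_CUBIC) for i in (a,b)])
z=cv2.convertScaleAbs(z,alpha=1.3,beta=10)
cv2.imwrite('pics/ft.png',z)
"
```

```text
(no output)
```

View pics/ft.png

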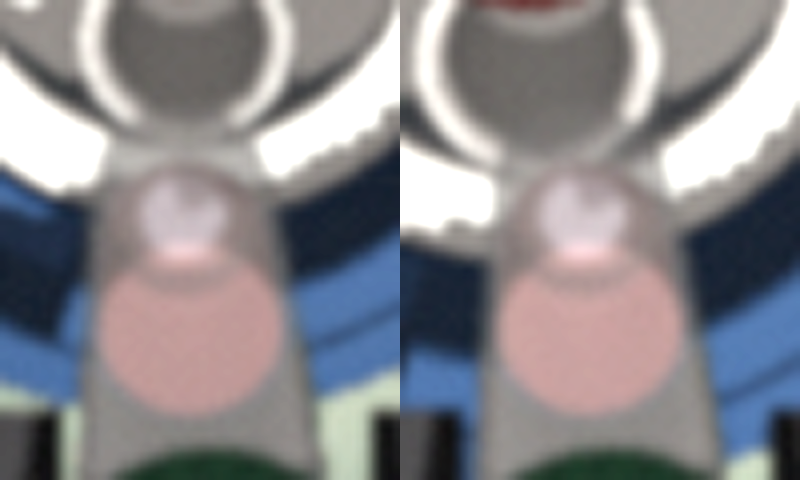

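{"op": "servo_tool", "data": {"motion": [[-0.9,0,0,0,0,0,-1],[-0.9,0,0,0,0,0,-1],[0,0,0,0,0,0,-1]]}}

```text
t: 9.85
tcp_pos: [0.5739, 0.0442, 0.1535]
tool_rot: [0.587, 0.81, 0.002, 0.003]
force: [-0.3, -0.4, 3.8]
finger_gap: 0.215
```

```bash
python3 -c "
from h import *
tofoot((.5727,.0434,.09));fix();print(manip.sense()['force'])
s=snap('wrist','w13')
f=s['frame'][:,:,::-1]; cv2.imwrite('pics/w13z.png',cv2.resize(f[150:300,230:330],None,fx=7,fy=4,interpolation=cv2.INTER_CUBIC))
"
```

```text
foot [0.5732 0.0426 0.0858] tube axis tilt [0.017  0.0161] d [ 0.8 -0.2 -4.2]
tiltfix r [0.0066 0.0034 0.    ]
[-0.28542955 -0.35681902  3.8084796 ]
```

View pics/w13z.png

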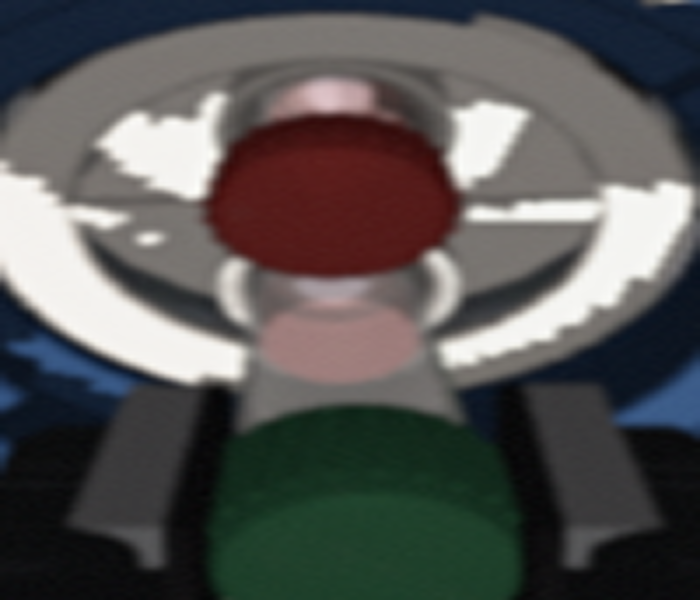

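{"op": "servo_tool", "data": {"motion": [[-0.8,0,1,0,0,0,-1],[-0.8,0,1,0,0,0,-1],[0,0,1,0,0,0,-1]]}}

```text
t: 10.15
tcp_pos: [0.5743, 0.0431, 0.1508]
tool_rot: [0.587, 0.81, 0.002, 0.003]
force: [-1.3, 0.8, 6.3]
finger_gap: 0.211
```

```bash
python3 -c "
from h import *
tofoot((.5727,.0434,.09));fix();print(manip.sense()['force'])
"
```

```text
foot [0.5736 0.0416 0.0831] tube axis tilt [0.017  0.0151] d [ 2.  -0.2 -6.9]
tiltfix r [0.0069 0.0025 0.    ]
[-1.33953699  0.77130017  6.30338661]
```

```bash
python3 -c "
from h import *
a=ld('w7')['frame'][:,:,::-1][195:315,250:315]
z=cv2.resize(a,None,fx=9,fy=5,interpolation=cv2.INTER_CUBIC)
cv2.imwrite('pics/ft7.png',z)
"
```

```text
(no output)
```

View pics/ft7.png

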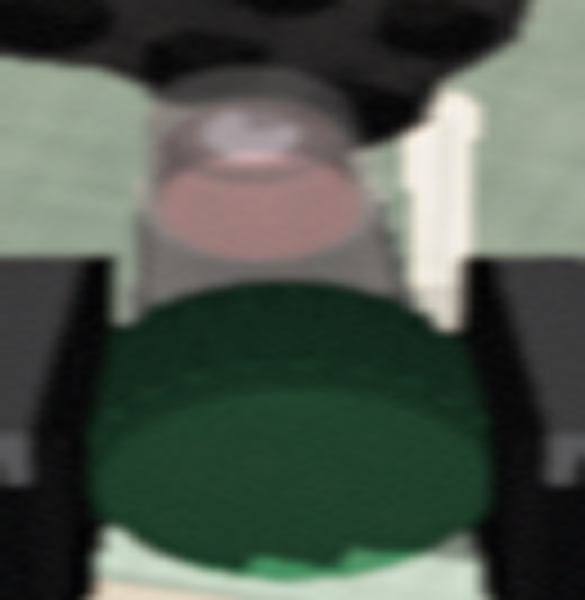

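{"op": "servo_tool", "data": {"motion": [[0,0,-3,0,0,0,-1],[0.9,0,-2,0.003,0,0,-1],[0,0,0,0,0,0,-1],[0,0,0,0,0,0,-1]]}}

```text
t: 10.48
tcp_pos: [0.5741, 0.044, 0.1552]
tool_rot: [0.587, 0.81, 0.001, 0.002]
force: [-0.7, -0.2, 2.4]
finger_gap: 0.211
```

```bash
sed -i 's/^foot=.*/foot=pt(277.9,218.5,.0677); top=pt(282,291,-.026)/' h.py; python3 -c "
from h import *
print(foot,top)
tofoot((.5725,.0435,.09));fix();print(manip.sense()['force'])
"
```

```text
[ 0.00050249 -0.00159237  0.0677    ] [-0.00049872  0.00114983 -0.026     ]
foot [0.5728 0.044  0.0875] tube axis tilt [ 0.0267 -0.0002] d [-0.4 -0.4 -2.5]
tiltfix r [ 0.0038  0.0022 -0.    ]
[-0.66326848 -0.23301169  2.35269769]
```

{"op": "servo_tool", "data": {"motion": [[-0.3,-1,-3,-0.01,0,0,-1],[0,-0.8,0,-0.01,0,0,-1],[0,0,0,0,0,0,-1],[0,0,0,0,0,0,-1]]}}

```text
t: 10.82
tcp_pos: [0.5713, 0.0432, 0.1569]
tool_rot: [0.587, 0.81, 0.009, 0.007]
force: [0.4, -0.6, 0.3]
finger_gap: 0.214
```

```bash
python3 -c "
from h import *
tofoot((.5725,.0435,.09));fix();print(manip.sense()['force'])
"
```

```text
foot [0.5712 0.0436 0.0892] tube axis tilt [ 0.0086 -0.0072] d [-0.5  1.3 -0.8]
tiltfix r [0.0233 0.0012 0.    ]
[ 0.43633279 -0.56095801  0.33341712]
```

{"op": "servo_tool", "data": {"motion": [[-0.4,1.2,0,0,0,0,-1],[0,0,0,0,0,0,-1]]}}

```text
t: 10.98
tcp_pos: [0.5722, 0.0431, 0.1566]
tool_rot: [0.587, 0.81, 0.009, 0.007]
force: [-0.5, -0.5, 0.0]
finger_gap: 0.21
```

```bash
python3 -c "
from h import *
tofoot((.5725,.0435,.09));fix();print(manip.sense()['force'])
s=snap('wrist','w14')
f=s['frame'][:,:,::-1]; cv2.imwrite('pics/w14z.png',cv2.resize(f[180:260,240:320],None,fx=9,fy=7,interpolation=cv2.INTER_CUBIC))
"
```

```text
foot [0.572  0.0435 0.0889] tube axis tilt [ 0.0093 -0.0073] d [-0.1  0.5 -1.1]
tiltfix r [0.0227 0.0009 0.    ]
[-0.5380545  -0.53477649  0.03154102]
```

View pics/w14z.png

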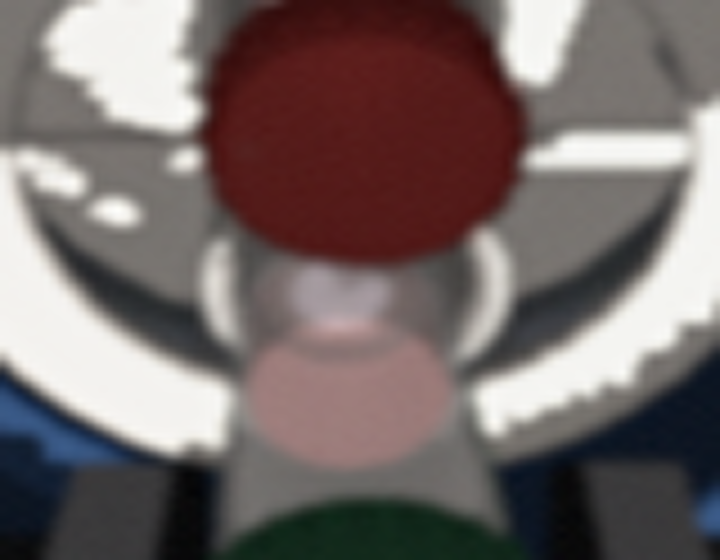

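```bash
python3 -c "
from h import *
s=ld('w14')
for c in ((.5725,.0435),(.5729,.0434)):
  for z in (.09,.088): print(c,z,proj(s,(*c,z)))
T=s['world_from_camera']@np.linalg.inv(C); print(T[:3,3], proj(s,(T@[*foot,1])[:3]))
# ring fit: bright low-sat pixels
f=s['frame'].astype(int)[205:232,255:305]
for r in range(212,231): print(r,''.join('%4d'%v for v in s['frame'][r,258:302].mean(1)))
"
```

```text
(0.5725, 0.0435) 0.09 [279.17263729 220.09420796]
(0.5725, 0.0435) 0.088 [279.13021105 219.1877822 ]
(0.5729, 0.0434) 0.09 [279.67553868 220.39016442]
(0.5729, 0.0434) 0.088 [279.62881268 219.48147561]
[0.57163554 0.04364621 0.15669432] [277.9 218.5]
212  116 115 117 116 109  91  88  89  75  55  44  42  42  44  44  43  44  43  43  43  45  44  45  45  45  44  45  44  43  42  44  44  42  45  73 108 116 112 113 115 116 115 115 116
213  115 115 116 116 107 100 105 102  86  68  53  46  44  43  41  44  43  44  42  45  43  44  44  44  44  44  43  44  44  43  42  42  43  60 105 155 159 132 114 114 115 115 115 115
214  115 116 116 115 112 125 143 125  91  74  67  58  48  45  41  43  41  44  41  43  44  43  44  44  42  44  44  42  42  42  43  44  47  72 123 180 188 154 121 114 113 116 116 116
215  114 116 115 114 120 155 177 143  93  78  74  70  63  57  51  48  43  42  42  41  40  43  41  43  42  42  42  42  44  46  48  51  56  81 128 180 202 177 134 117 115 117 117 115
216  116 117 114 113 133 172 181 143  96  77  78  79  82  81  76  66  61  59  53  48  46  44  43  44  44  43  47  49  53  58 
[... 1889 characters left out ...]
2 110 164 174 142 109  96  91  94 103 117 129 141 150 157 158 158 154 149 142 132 126 119 111 101  93  92  94 102 135 175 194 171 113  66  59  64  66  67  69
228   65  64  61  56  55  78 123 147 136 113  97  96 101 109 118 125 131 136 139 137 137 137 136 132 128 127 124 123 113 101  95  97 110 149 184 180 135  80  59  61  66  68  75  83
229   83  71  65  59  57  60  83 110 120 111  99 104 114 121 122 121 123 124 125 125 126 126 125 125 124 126 128 131 126 114 103 104 123 162 181 151  97  63  58  64  68  80 103 129
230  125  98  78  65  59  58  62  81 102 105 107 117 129 132 129 124 123 121 121 121 121 122 122 125 126 130 133 134 132 123 109 111 130 155 151 109  70  59  62  70  78 105 150 187
```

{"op": "servo_tool", "data": {"motion": [[-0.8,0.8,0,0,0,0,-1],[0,0,1,0,0,0,-1],[0,0,2,0,0,0,-1],[0,0,2,0,0,0,-1]]}}

```text
t: 11.37
tcp_pos: [0.5739, 0.0426, 0.1515]
tool_rot: [0.587, 0.81, 0.009, 0.007]
force: [-0.5, -0.8, -0.7]
finger_gap: 0.215
```

```bash
python3 -c "
from h import *
tofoot((.5725,.0435,.09));fix();print(manip.sense()['force'])
s=snap('wrist','w15')
T=s['world_from_camera']@np.linalg.inv(C); print(T[:3,3],proj(s,(.5725,.0435,.09)))
f=s['frame'][:,:,::-1]; cv2.imwrite('pics/w15z.png',cv2.resize(f[180:260,240:320],None,fx=9,fy=7,interpolation=cv2.INTER_CUBIC))
"
```

```text
foot [0.5737 0.043  0.0838] tube axis tilt [ 0.0086 -0.0072] d [ 0.9 -0.8 -6.2]
tiltfix r [0.0233 0.0012 0.    ]
[-0.48584281 -0.79537823 -0.7484677 ]
[0.57326302 0.04313658 0.1515913 ] [277.17794028 221.08573025]
```

View pics/w15z.png

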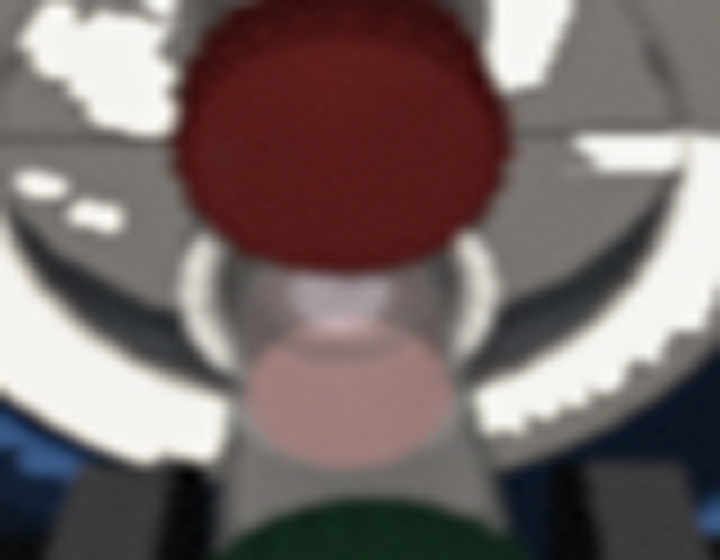

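No contact force below flange height, so the foot has entered the pocket. I keep descending.

{"op": "servo_tool", "data": {"motion": [[0,-0.4,4,0,0,0,-1],[0,0,4,0.002,0,0,-1],[0,0,4,0,0,0,-1],[0,0,0,0,0,0,-1]]}}

```text
t: 11.75
tcp_pos: [0.5731, 0.0426, 0.1374]
tool_rot: [0.587, 0.81, 0.008, 0.006]
force: [0.0, -0.4, 0.1]
finger_gap: 0.215
```

```bash
python3 -c "
from h import *
tofoot((.5725,.0435,.045));fix();print(manip.sense()['force'])
"
```

```text
foot [0.5727 0.043  0.0697] tube axis tilt [ 0.0123 -0.0067] d [ 0.6 -0.5 24.7]
tiltfix r [ 0.0197  0.0004 -0.    ]
[ 0.00688411 -0.37296905  0.08340548]
```

{"op": "servo_tool", "data": {"motion": [[0.3,-0.2,5,0,0,0,-1],[0,0,5,0,0,0,-1],[0,0,5,0,0,0,-1],[0,0,4,0,0,0,-1],[0,0,3,0,0,0,-1],[0,0,0,0,0,0,-1]]}}

```text
t: 12.25
tcp_pos: [0.5731, 0.043, 0.1123]
tool_rot: [0.587, 0.81, 0.008, 0.006]
force: [-0.3, -0.7, -0.3]
finger_gap: 0.213
```

```bash
python3 -c "
from h import *
tofoot((.5725,.0435,.045));fix();print(manip.sense()['force'])
"
```

```text
foot [0.5726 0.0434 0.0446] tube axis tilt [ 0.0132 -0.0068] d [ 0.2 -0.1 -0.4]
tiltfix r [0.0188 0.0001 0.    ]
[-0.29523949 -0.66295111 -0.28190254]
```

{"op": "servo_tool", "data": {"motion": [[0,0,1.5,0,0,0,-1],[0,0,0,0,0,0,-0.5],[0,0,0,0,0,0,-0.35],[0,0,0,0,0,0,-0.35],[0,0,0,0,0,0,-0.35]]}}

```text
t: 12.67
tcp_pos: [0.5735, 0.0429, 0.1109]
tool_rot: [0.587, 0.81, 0.008, 0.006]
force: [-0.3, 0.9, 0.1]
finger_gap: 0.327
```

```bash
python3 -c "
from h import *
to((.5725,.0435,.045));print(manip.sense()['force'],manip.sense()['finger_gap'])
s=snap('wrist','w16')
"
```

```text
tcp [0.5735 0.0429 0.1109] yang 0.316 tilt [0.0186 0.0057] d [ 0.9 -2.  65.9]
[-0.29313578  0.89197062  0.09089099] 0.32719112053978444
```

View pics/w16.png

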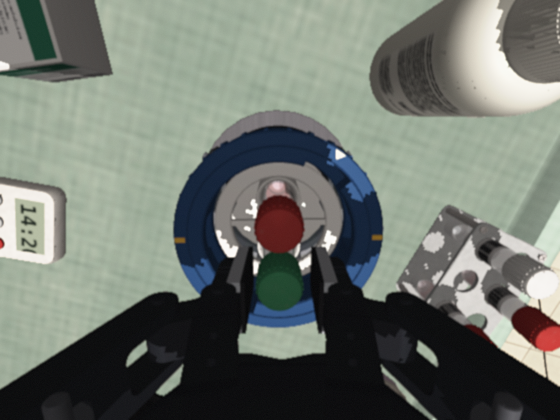

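{"op": "servo_tool", "data": {"motion": [[0,0,-20,0,0,0,-0.35],[0,0,-30,0,0,0,-0.35],[0,0,-35,0.005,0,0,-0.35],[0,0,-35,0.007,0,0,-0.35],[-20,0,-30,0.007,0,0,-0.35],[-20,0,-15,0,0,0,-0.35],[0,0,0,0,0,0,-0.35],[0,0,0,0,0,0,-0.35]]}}

```text
t: 13.38
tcp_pos: [0.5822, 0.004, 0.2829]
tool_rot: [0.586, 0.81, -0.002, -0.002]
force: [-0.7, -0.7, -0.2]
finger_gap: 0.325
```

```bash
python3 -c "
from h import *
to((.461,.305,.25));fix()
s=snap('wrist','w17')
f=s['frame'][:,:,::-1]; cv2.imwrite('pics/w17z.png',cv2.resize(f[100:260,200:360],None,fx=4,fy=3.7,interpolation=cv2.INTER_CUBIC))
"
```

```text
tcp [0.5822 0.004  0.2829] yang 0.318 tilt [-0.0046 -0.0004] d [323.8 -20.9  33.3]
tiltfix r [-0.0045 -0.001   0.    ]
```

View pics/w17z.png

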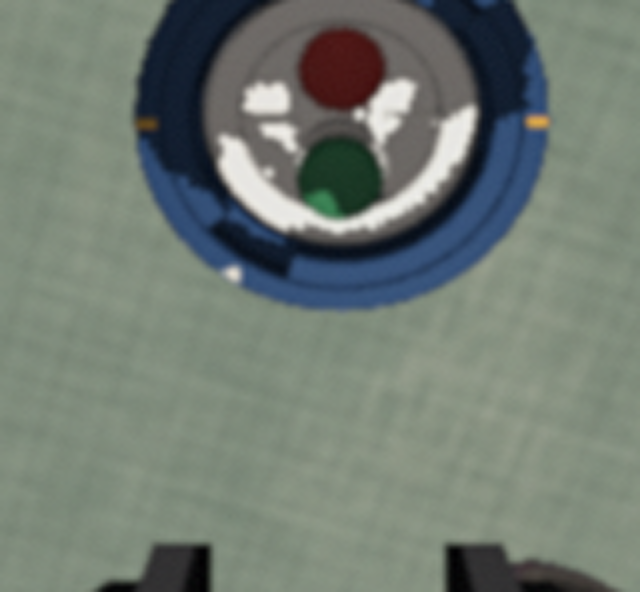

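```bash
python3 -c "
from h import *
s=ld('w17'); print('green',plane(s,285,146.9,.139),'red',plane(s,285.2,118.4,.139))"
```

```text
green [0.57142409 0.04607953 0.139     ] red [0.56387874 0.06936179 0.139     ]
```

{"op": "servo_tool", "data": {"motion": [[36,-3,1,-0.004,0,0,0],[36,-3,1,0,0,0,0],[36,-3,1,0,0,0,0],[36,-3,1,0,0,0,0],[36,-3,1,0,0,0,0],[36,-3,1,0,0,0,0],[36,-2,1,0,0,0,0],[30,-2,1,0,0,0,0],[0,0,0,0,0,0,0]]}}

```text
t: 14.18
tcp_pos: [0.4573, 0.2763, 0.2597]
tool_rot: [0.588, 0.809, -0.009, -0.011]
force: [0.5, 0.0, 0.1]
finger_gap: 0.497
```

{"op": "servo_tool", "data": {"motion": [[0,0,0,0,0,0.11,0],[0,0,0,0,0,0.11,0],[0,0,0,0,0,0.11,0],[0,0,0,0,0,0.11,0],[0,0,0,0,0,0.11,0],[0,0,0,0,0,0.11,0],[0,0,0,0,0,0.11,0],[0,0,0,0,0,0.1,0],[0,0,0,0,0,0,0]]}}

```text
t: 14.93
tcp_pos: [0.4408, 0.2777, 0.2446]
tool_rot: [0.881, 0.472, -0.031, -0.009]
force: [-0.4, -0.0, -0.9]
finger_gap: 0.501
```

```bash
python3 -c "
from h import *
to((.461,.305,.20));fix()
s=snap('wrist','w18'); print(proj(s,(.461,.305,.091)))
"
```

```text
tcp [0.4408 0.2777 0.2446] yang -0.588 tilt [-0.0634 -0.0137] d [36.   3.6 42.8]
tiltfix r [-0.0452  0.0465  0.    ]
[291.48553472 148.456585  ]
```

View pics/w18.png

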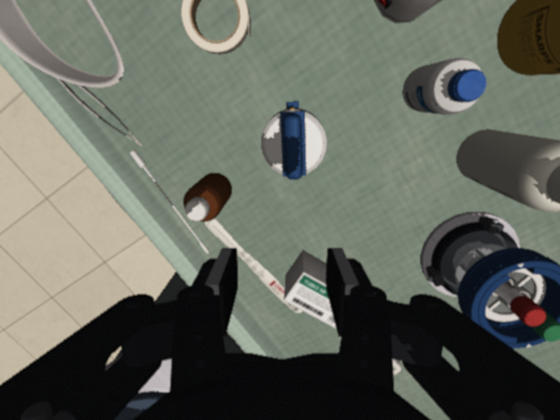

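{"op": "servo_tool", "data": {"motion": [[10,1,5,-0.023,0.023,0,0],[10,1,5,-0.022,0.023,0,0],[0,0,5,0,0,0,0],[0,0,0,0,0,0,0],[0,0,0,0,0,0,0]]}}

```text
t: 15.4
tcp_pos: [0.4501, 0.2921, 0.2246]
tool_rot: [0.878, 0.479, -0.004, -0.0]
force: [0.9, -0.5, -0.2]
finger_gap: 0.497
```

```bash
python3 -c "
from h import *
to((.461,.305,.20));fix()
s=snap('wrist','w19'); u=proj(s,(.461,.305,.091)); print(u)
f=s['frame'][:,:,::-1]; cv2.imwrite('pics/w19z.png',cv2.resize(f[110:230,240:340],None,fx=6,fy=5,interpolation=cv2.INTER_CUBIC))
"
```

```text
tcp [0.4501 0.2921 0.2246] yang -0.571 tilt [-0.0073 -0.0032] d [16.9  2.3 24.4]
tiltfix r [-0.0045  0.0066 -0.    ]
[285.22367267 177.48570415]
```

View pics/w19z.png

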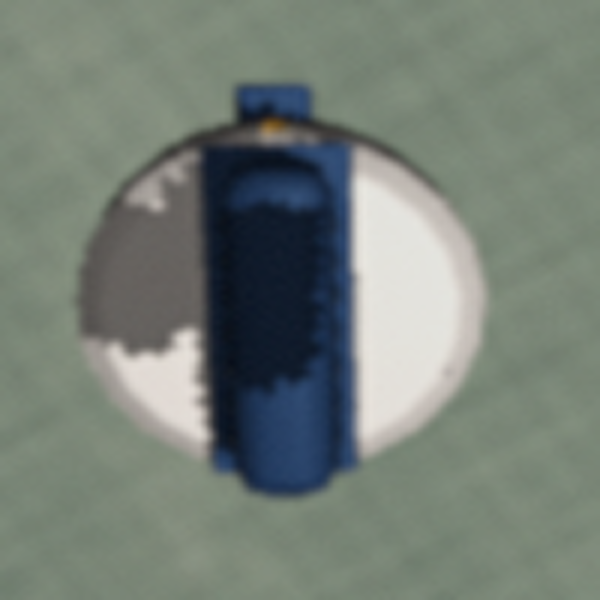

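```bash
python3 -c "
from h import *
s=ld('w19'); 
a=plane(s,240+279/6-.4,110+163/5-.4,.091);b=plane(s,240+284/6-.4,110+492/5-.4,.091);print(a,b,(a+b)/2,np.linalg.norm(a-b),np.arctan2(*(a-b)[[1,0]]))
c=(a+b)/2; to((c[0],c[1],.10))
"
```

```text
[0.47810463 0.33039174 0.091     ] [0.44719241 0.28050251 0.091     ] [0.46264852 0.30544713 0.091     ] 0.05868986982683579 1.0160772113756764
tcp [0.45   0.2919 0.2245] yang -0.572 tilt [-0.0077 -0.0033] d [ 19.1   3.9 124.3]
```

{"op": "servo_tool", "data": {"motion": [[9,2,15,-0.004,0.006,-0.018,0],[9,1.5,25,0,0,0,0],[0,0,25,0,0,0,0],[0,0,20,0,0,0,0],[0,0,0,0,0,0,0],[0,0,0,0,0,0,0]]}}

```text
t: 15.95
tcp_pos: [0.4658, 0.3053, 0.1396]
tool_rot: [0.873, 0.488, 0.002, 0.0]
force: [-0.7, -0.3, -0.6]
finger_gap: 0.501
```

```bash
python3 -c "
from h import *
to((.462,.3053,.068));fix()
s=snap('wrist','w20')
"
```

```text
tcp [0.4658 0.3053 0.1396] yang -0.55 tilt [0.0042 0.0014] d [-2.3 -3.5 71.6]
tiltfix r [ 0.0028 -0.0034 -0.    ]
```

View pics/w20.png

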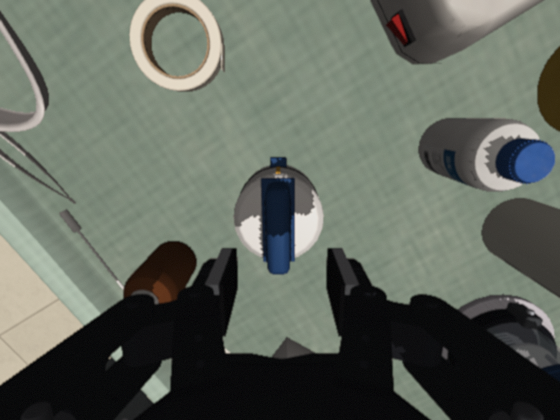

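{"op": "servo_tool", "data": {"motion": [[-1,-1.5,15,0.002,-0.003,0,0],[-1,-1,18,0,0,0,0],[0,0,18,0,0,0,0],[0,0,13,0,0,0,0],[0,0,6,0,0,0,0],[0,0,0,0,0,0,0]]}}

```text
t: 16.5
tcp_pos: [0.4701, 0.3072, 0.0776]
tool_rot: [0.872, 0.489, 0.01, 0.002]
force: [0.1, 0.1, -0.8]
finger_gap: 0.5
```

```bash
python3 -c "
from h import *
to((.462,.3053,.068));fix();print(manip.sense()['force'])
s=snap('wrist','w21')
"
```

```text
tcp [0.4701 0.3072 0.0776] yang -0.55 tilt [0.0184 0.0067] d [-6.  -6.1  9.4]
tiltfix r [ 0.0122 -0.0153 -0.    ]
[ 0.11121329  0.07378905 -0.80907105]
```

View pics/w21.png

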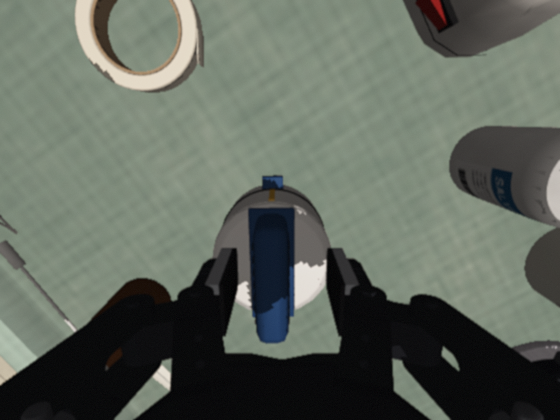

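{"op": "servo_tool", "data": {"motion": [[-2.5,-2.5,0,0.006,-0.008,0,0],[-2.5,-2.5,0,0.006,-0.007,0,0],[0,0,0,0,0,0,0]]}}

```text
t: 16.8
tcp_pos: [0.465, 0.3063, 0.0814]
tool_rot: [0.872, 0.489, 0.003, 0.0]
force: [0.4, 0.4, -0.2]
finger_gap: 0.497
```

```bash
python3 -c "
from h import *
to((.462,.3053,.068));fix();print(manip.sense()['force'])
s=snap('wrist','w22')
"
```

```text
tcp [0.465  0.3063 0.0814] yang -0.55 tilt [0.0048 0.0021] d [-2.5 -2.1 13.4]
tiltfix r [ 0.0031 -0.0043  0.    ]
[ 0.42450105  0.36289908 -0.16054572]
```

View pics/w22.png

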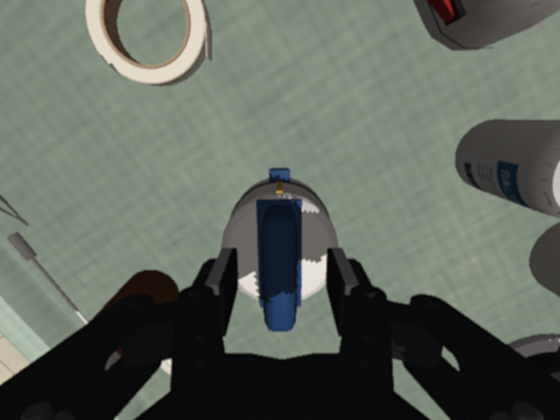

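{"op": "servo_tool", "data": {"motion": [[-1,-0.5,6,0.003,-0.004,0,0],[-1,-0.5,5,0,0,0,0],[0,0,2,0,0,0,0],[0,0,0,0,0,0,0]]}}

```text
t: 17.18
tcp_pos: [0.4642, 0.3056, 0.0687]
tool_rot: [0.872, 0.489, 0.002, 0.0]
force: [0.5, 0.7, -0.2]
finger_gap: 0.502
```

```bash
python3 -c "
from h import *
to((.462,.3053,.068));fix();print(manip.sense()['force'])
"
```

```text
tcp [0.4642 0.3056 0.0687] yang -0.549 tilt [0.0035 0.0015] d [-1.4 -1.7  0.7]
tiltfix r [ 0.0022 -0.0031  0.    ]
[ 0.45819447  0.70779227 -0.2243449 ]
```

{"op": "servo_tool", "data": {"motion": [[-1,-0.5,0,0,-0.002,0,0],[0,0,0,0,0,0,-1],[0,0,0,0,0,0,-1],[0,0,0,0,0,0,-1],[0,0,0,0,0,0,-1],[0,0,0,0,0,0,-1]], "grip_force": 80}}

```text
t: 17.68
tcp_pos: [0.4627, 0.3046, 0.0681]
tool_rot: [0.872, 0.489, 0.0, 0.001]
force: [-0.1, 0.9, -2.1]
finger_gap: 0.166
```

```bash
python3 -c "
from h import *
to((.462,.3053,.068));fix();print(manip.sense()['force'],manip.sense()['finger_gap'])
s=snap('wrist','w23')
"
```

```text
tcp [0.4627 0.3046 0.0681] yang -0.549 tilt [ 0.0009 -0.0011] d [ 0.2 -1.   0.1]
tiltfix r [ 0.0013  0.0005 -0.    ]
[-0.13411844  0.88912554 -2.11999092] 0.16573744956453315
```

View pics/w23.png

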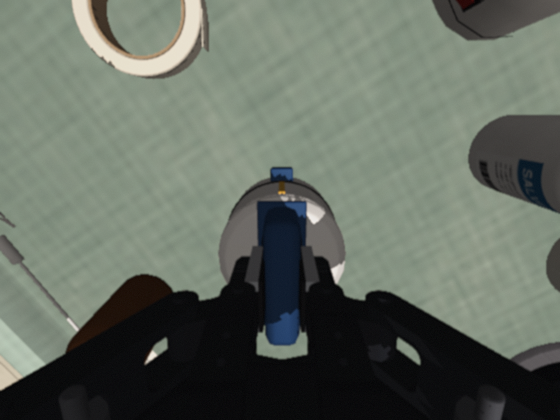

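{"op": "servo_tool", "data": {"motion": [[0,0,-10,0,0,0,-1],[0,0,-20,0,0,0,-1],[0,0,-30,0,0,0,-1],[0,0,-35,0,0,0,-1],[0,0,-35,0,0,0,-1],[0,0,-35,0,0,0,-1],[0,0,-30,0,0,0,-1],[0,0,-10,0,0,0,-1],[0,0,0,0,0,0,-1]]}}

```text
t: 18.48
tcp_pos: [0.4584, 0.3034, 0.2821]
tool_rot: [0.872, 0.489, -0.006, -0.0]
force: [0.1, -0.3, -2.0]
finger_gap: 0.164
```

```bash
python3 -c "
from h import *
to((.5686,.0562,.25));fix();print(manip.sense()['force'],manip.sense()['ft_torque'],manip.sense()['finger_gap'])
"
```

```text
tcp [0.4584 0.3034 0.2821] yang -0.549 tilt [-0.0117 -0.0057] d [-152.9  223.3   32.2]
tiltfix r [-0.007   0.0109 -0.    ]
[ 0.05753471 -0.2673145  -2.04321614] [ 0.0277745  -0.01153708  0.00582973] 0.16369355333908775
```

{"op": "servo_tool", "data": {"motion": [[-12,18,2,-0.007,0.011,0,-1],[-20,29,2,0,0,0,-1],[-20,29,2,0,0,0,-1],[-20,29,2,0,0,0,-1],[-20,29,2,0,0,0,-1],[-20,29,2,0,0,0,-1],[-20,29,2,0,0,0,-1],[-14,20,2,0,0,0,-1],[0,0,0,0,0,-0.09,-1],[0,0,0,0,0,-0.09,-1],[0,0,0,0,0,-0.09,-1],[0,0,0,0,0,0,-1]]}}

```text
t: 19.48
tcp_pos: [0.5564, 0.0569, 0.2527]
tool_rot: [0.794, 0.607, -0.009, -0.009]
force: [0.7, 0.2, -2.3]
finger_gap: 0.168
```

```bash
python3 -c "
from h import *
to((.5686,.0562,.25));fix();print(manip.sense()['force'],manip.sense()['ft_torque'],manip.sense()['finger_gap'])
"
```

```text
tcp [0.5564 0.0569 0.2527] yang -0.266 tilt [-0.024   0.0031] d [ 2.6 12.   2.4]
tiltfix r [-0.024   0.0033 -0.    ]
[ 0.66591447  0.17022296 -2.30109636] [ 0.006839    0.01646373 -0.09900509] 0.16812925697672812
```

{"op": "servo_tool", "data": {"motion": [[1,6,0,-0.012,0.002,0.006,-1],[1,6,2,-0.012,0.002,0.006,-1],[0,0,2,0,0,0,-1],[0,0,0,0,0,0,-1]]}}

```text
t: 19.82
tcp_pos: [0.5671, 0.0561, 0.2453]
tool_rot: [0.8, 0.599, -0.001, -0.002]
force: [-0.3, -0.7, -3.0]
finger_gap: 0.166
```

```bash
python3 -c "
from h import *
to((.5686,.0562,.17));fix()
s=snap('wrist','w24')
"
```

```text
tcp [0.5671 0.0561 0.2453] yang -0.285 tilt [-0.0036  0.0011] d [ 0.5  1.7 75.3]
tiltfix r [-0.0038  0.      0.    ]
```

View pics/w24.png

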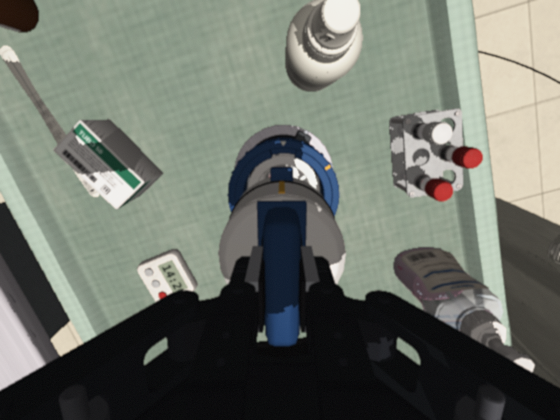

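```bash
python3 -c "
from h import *
print('bar',pt(284,330,-.023),pt(282.5,260,-.023))
s=ld('w24');f=s['frame'][:,:,::-1]
cv2.imwrite('pics/w24z.png',cv2.resize(f[110:250,200:360],None,fx=5,fy=4.2,interpolation=cv2.INTER_CUBIC))
T=s['world_from_camera']@np.linalg.inv(C);r=R.from_matrix(T[:3,:3]);p=T[:3,3]
print('tcp',p)
for c in ((.5686,.0562,.112),(.5676,.0558,.112)):
  print(r.inv().apply(np.array(c)-p)*1000, proj(s,c))
"
```

```text
bar [-0.02175494  0.00204151 -0.023     ] [ 0.01216719  0.00136018 -0.023     ]
tcp [0.56648274 0.05727066 0.24543354]
[ -0.33347989   2.93810117 133.42186747] [283.78213102 196.50095857]
[ -0.99863188   2.09101553 133.42619974] [282.83570253 197.21985309]
```

View pics/w24z.png

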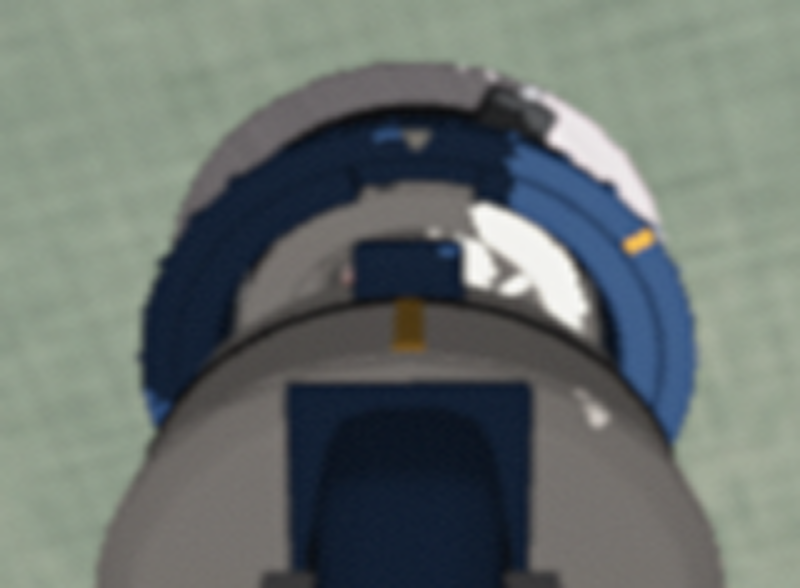

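```bash
python3 -c "
from h import *
z=lambda x,y:(200+(x+.5)/5-.5,110+(y+.5)/4.2-.5)
print('lug top outer edge',pt(*z(407,242),.048)*1000)
print('lid dash',pt(*z(409,325),.02)*1000)
print('arrow',pt(*z(416,140),.1333)*1000)
for n,a in (('collarL',(141,340)),('collarR',(696,340))): print(n,pt(*z(*a),.1333)*1000)
print('dash',pt(*z(638,242),.1333)*1000)
print('bellL/R',pt(*z(97,570),.03)*1000,pt(*z(722,570),.03)*1000)
"
```

```text
lug top outer edge [39.54154102  0.63565008 48.        ]
lid dash [33.5464195   0.89031688 20.        ]
arrow [ 46.88175801   2.02930823 133.3       ]
collarL [  5.15432442 -46.92032576 133.3       ]
collarR [  5.12698005  51.92878241 133.3       ]
dash [ 26.01236227  40.78591236 133.3       ]
bellL/R [ -3.6996685  -35.78866918  30.        ] [-3.71858979 37.63873081 30.        ]
```

{"op": "servo_tool", "data": {"motion": [[0.7,1.5,10,-0.004,0,-0.004,-1],[0,0,15,0,0,0,-1],[0,0,15,0,0,0,-1],[0,0,10,0,0,0,-1],[0,0,0,0,0,0,-1],[0,0,0,0,0,0,-1]]}}

```text
t: 20.37
tcp_pos: [0.5702, 0.0579, 0.1953]
tool_rot: [0.799, 0.601, 0.002, 0.002]
force: [-0.0, 0.4, -3.0]
finger_gap: 0.17
```

```bash
python3 -c "
from h import *
to((.5686,.0564,.17));fix();print(manip.sense()['force'])
s=snap('wrist','w25');f=s['frame'][:,:,::-1]
cv2.imwrite('pics/w25z.png',cv2.resize(f[110:250,200:360],None,fx=5,fy=4.2,interpolation=cv2.INTER_CUBIC))
"
```

```text
tcp [0.5702 0.0579 0.1953] yang -0.281 tilt [ 0.0048 -0.0004] d [-1.9 -1.3 25.3]
tiltfix r [ 0.0047 -0.001   0.    ]
[-0.04689886  0.42517915 -2.95926276]
```

View pics/w25z.png

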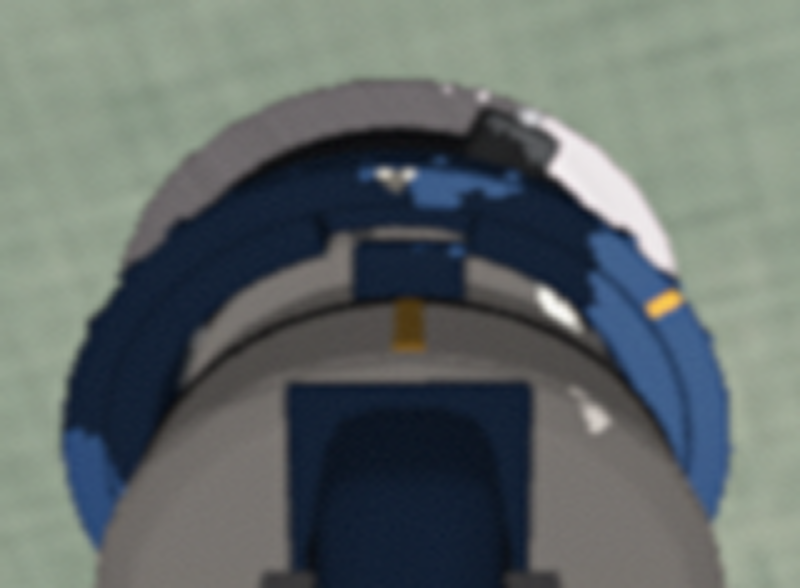

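```bash
python3 -c "
from h import *
z=lambda x,y:(200+(x+.5)/5-.5,110+(y+.5)/4.2-.5)
h=.1953-.112
print('arrow',pt(*z(396,178),h)*1000)
print('mouthL/R',pt(*z(328,232),h)*1000,pt(*z(467,228),h)*1000)
for n,a in (('collarL',(62,430)),('collarR',(728,430))): print(n,pt(*z(*a),h)*1000)
print('dash',pt(*z(664,304),h)*1000)
"
```

```text
arrow [44.76024089 -0.97572847 83.3       ]
mouthL/R [ 35.65883886 -10.70918653  83.3       ] [36.3344891   9.13014453 83.3       ]
collarL [  0.48584856 -50.80612415  83.3       ]
collarR [ 0.4591416  48.31479266 83.3       ]
dash [23.18736117 37.80358008 83.3       ]
```

{"op": "servo_tool", "data": {"motion": [[-1,-0.8,0,0.005,-0.001,0,-1],[-0.8,-0.7,0,0,0,0,-1],[0,0,0,0,0,0,-1],[0,0,0,0,0,0,-1]]}}

```text
t: 20.75
tcp_pos: [0.5696, 0.0564, 0.1979]
tool_rot: [0.799, 0.601, 0.001, 0.001]
force: [0.0, 0.8, -2.6]
finger_gap: 0.168
```

```bash
python3 -c "
from h import *
to((.5686,.0564,.17));fix();print(manip.sense()['force'])
s=snap('wrist','w26');f=s['frame'][:,:,::-1]
cv2.imwrite('pics/w26z.png',cv2.resize(f[110:250,200:360],None,fx=5,fy=4.2,interpolation=cv2.INTER_CUBIC))
"
```

```text
tcp [0.5696 0.0564 0.1979] yang -0.281 tilt [ 0.004  -0.0004] d [-0.3 -1.1 27.9]
tiltfix r [ 0.0039 -0.0007  0.    ]
[ 0.04575323  0.83032639 -2.6039682 ]
```

View pics/w26z.png

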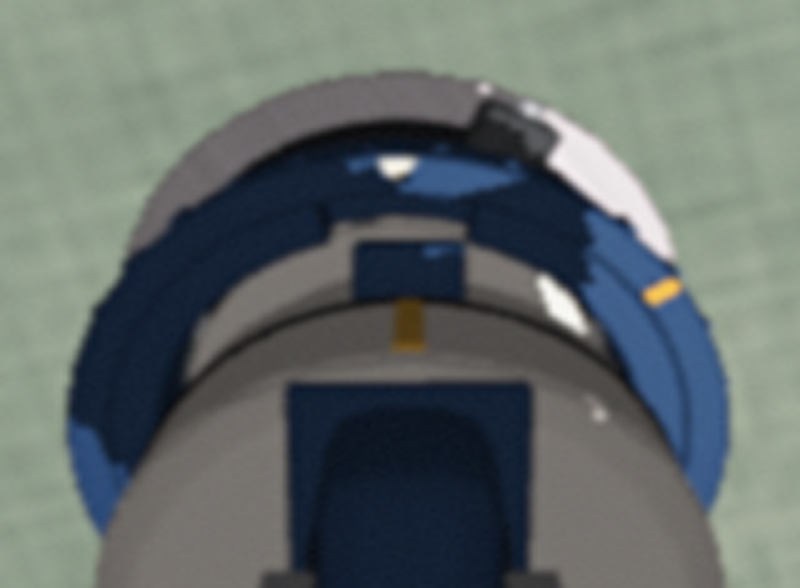

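```bash
cat >> h.py <<'E'
zz=lambda x,y:(200+(x+.5)/5-.5,110+(y+.5)/4.2-.5)
def coll(z,arrow,L,Rr,dash):
    h=z-.112; a=pt(*zz(*arrow),h)*1000; l=pt(*zz(*L),h)*1000; r=pt(*zz(*Rr),h)*1000; d=pt(*zz(*dash),h)*1000
    print('arrow->c',a[0]-48,a[1],'sides y',(l[1]+r[1])/2,'dash->c',d[0]-26.5,d[1]-38.6)
E
python3 -c "
from h import *
coll(.1979,(398,168),(67,430),(730,430),(662,292))"
```

```text
arrow->c -1.845202590093976 -0.7086805413985412 sides y -0.7444618693644145 dash->c -1.7213166381127323 -0.7605111496222179
```

{"op": "servo_tool", "data": {"motion": [[-0.2,-1.3,0,0.004,-0.001,0,-1],[0,0,5,0,0,0,-1],[0,0,5,0,0,0,-1],[0,0,0,0,0,0,-1],[0,0,0,0,0,0,-1]]}}

```text
t: 21.22
tcp_pos: [0.5686, 0.0565, 0.1877]
tool_rot: [0.799, 0.601, 0.0, 0.001]
force: [-0.5, -0.3, -3.1]
finger_gap: 0.17
```

```bash
python3 -c "
from h import *
to((.5682,.0568,.17));fix();print(manip.sense()['force'])
s=snap('wrist','w27');f=s['frame'][:,:,::-1]
cv2.imwrite('pics/w27z.png',cv2.resize(f[110:250,200:360],None,fx=5,fy=4.2,interpolation=cv2.INTER_CUBIC))
"
```

```text
tcp [0.5686 0.0565 0.1877] yang -0.281 tilt [ 0.0011 -0.0004] d [ 0.2 -0.5 17.7]
tiltfix r [ 0.0012  0.0001 -0.    ]
[-0.4770093  -0.27977252 -3.08031333]
```

View pics/w27z.png

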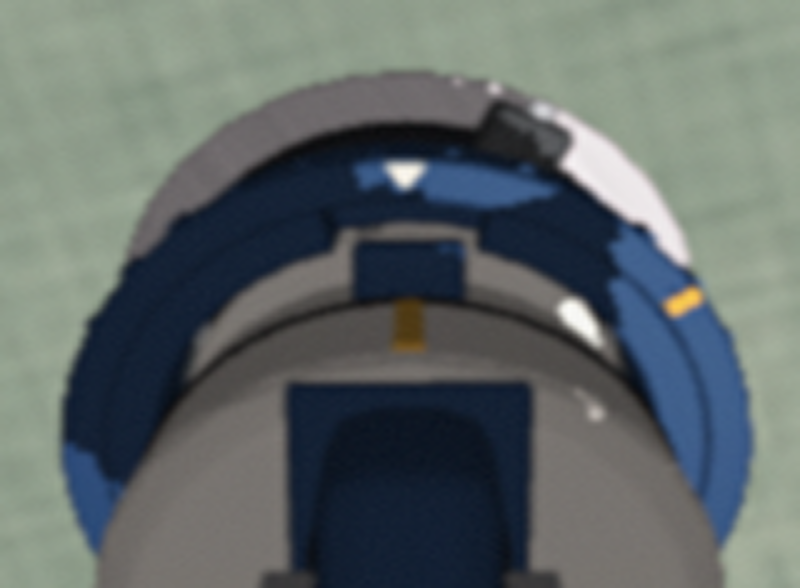

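```bash
python3 -c "
from h import *
coll(.1877,(405,176),(62,440),(750,440),(684,301))"
```

```text
arrow->c -2.0747200502906864 0.319072126772419 sides y 0.4099444253688205 dash->c -1.2406210119034853 0.7517184438656415
```

{"op": "servo_tool", "data": {"motion": [[0,-0.3,4,0.001,0,0,-1],[0,0,5,0,0,0,-1],[0,0,5,0,0,0,-1],[0,0,5,0,0,0,-1],[0,0,0,0,0,0,-1]]}}

```text
t: 21.68
tcp_pos: [0.5682, 0.0566, 0.1665]
tool_rot: [0.799, 0.601, -0.0, -0.0]
force: [-0.0, 0.2, -2.1]
finger_gap: 0.168
```

```bash
python3 -c "
from h import *
to((.5682,.0568,.158));fix();print(manip.sense()['force'],manip.sense()['ft_torque'])
s=snap('wrist','w28');f=s['frame'][:,:,::-1]
cv2.imwrite('pics/w28z.png',cv2.resize(f[110:250,200:360],None,fx=5,fy=4.2,interpolation=cv2.INTER_CUBIC))
"
```

```text
tcp [0.5682 0.0566 0.1665] yang -0.281 tilt [-0.0005 -0.    ] d [ 0.2 -0.   8.5]
tiltfix r [-0.0004  0.0001  0.    ]
[-0.0447062   0.23847506 -2.07449388] [0.01743529 0.05178833 0.02609006]
```

View pics/w28z.png

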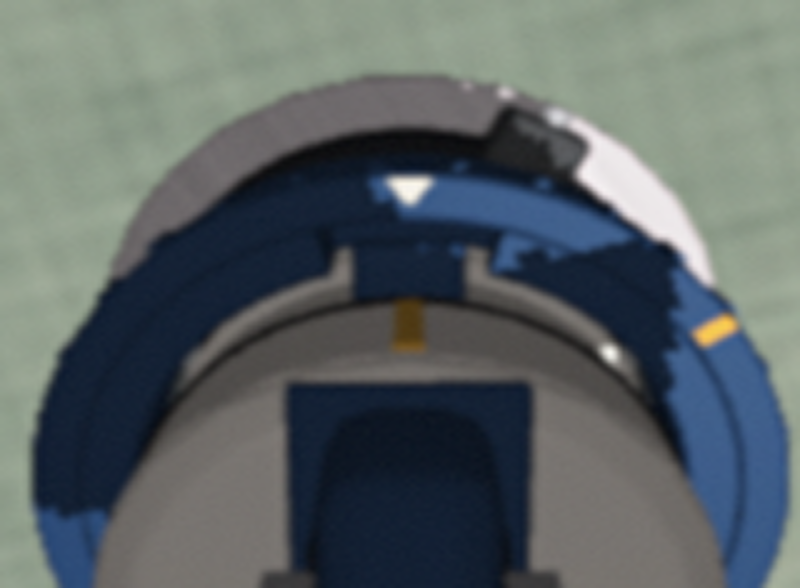

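The lug (zoom x 355–463) sits centred in the mouth (335–490). Now I push down.

{"op": "servo_tool", "data": {"motion": [[0,0,4,0,0,0,-1],[0,0,4,0,0,0,-1],[0,0,4,0,0,0,-1],[0,0,3,0,0,0,-1],[0,0,0,0,0,0,-1]]}}

```text
t: 22.15
tcp_pos: [0.5693, 0.0565, 0.1523]
tool_rot: [0.799, 0.601, 0.001, 0.001]
force: [-1.4, -0.0, 4.4]
finger_gap: 0.165
```

```bash
python3 -c "
from h import *
to((.5682,.0568,.1445));fix();print(manip.sense()['force'],manip.sense()['ft_torque'])
"
```

```text
tcp [0.5693 0.0565 0.1523] yang -0.281 tilt [ 0.0022 -0.0003] d [-0.1 -1.2  7.8]
tiltfix r [ 0.0022 -0.0004  0.    ]
[-1.38406494 -0.03866185  4.41475032] [0.0261511  0.39273585 0.04207877]
```

{"op": "servo_tool", "data": {"motion": [[0,-0.5,3,0.002,0,0,-1],[0,-0.4,3,0,0,0,-1],[0,0,2,0,0,0,-1],[0,0,0.5,0,0,0,-1]]}}

```text
t: 22.48
tcp_pos: [0.5694, 0.0566, 0.1479]
tool_rot: [0.799, 0.601, 0.001, 0.001]
force: [-1.6, 1.1, 6.8]
finger_gap: 0.168
```

```bash
python3 -c "
from h import *
to((.5682,.0568,.1445));fix();print(manip.sense()['force'],manip.sense()['ft_torque'])
"
```

```text
tcp [0.5694 0.0566 0.1479] yang -0.28 tilt [ 0.0034 -0.0007] d [-0.1 -1.2  3.4]
tiltfix r [ 0.0035 -0.0003  0.    ]
[-1.64811434  1.12649183  6.75234158] [ 0.03884984  0.56521791 -0.045223  ]
```

{"op": "servo_tool", "data": {"motion": [[0,-0.8,3,0.003,0,0,-1],[0,-0.6,3,0,0,0,-1],[0,0,2,0,0,0,-1]]}}

```text
t: 22.73
tcp_pos: [0.5693, 0.0566, 0.1448]
tool_rot: [0.799, 0.601, 0.002, 0.002]
force: [-3.8, 0.5, 9.9]
finger_gap: 0.173
```

```bash
python3 -c "
from h import *
to((.5682,.0568,.1445));fix();print(manip.sense()['force'],manip.sense()['ft_torque'])
"
```

```text
tcp [0.5693 0.0566 0.1448] yang -0.28 tilt [ 0.005 -0.001] d [-0.1 -1.1  0.3]
tiltfix r [ 0.0051 -0.0004  0.    ]
[-3.75114259  0.49348046  9.92382577] [ 0.0936166   0.8560821  -0.04824442]
```

{"op": "servo_tool", "data": {"motion": [[0,0,1,0.002,0,0.08,-1],[0,0,1,0,0,0.1,-1],[0,0,1,0,0,0.1,-1]]}}

```text
t: 22.98
tcp_pos: [0.5703, 0.0569, 0.1465]
tool_rot: [0.877, 0.481, 0.003, 0.002]
force: [-3.8, 1.0, 8.2]
finger_gap: 0.171
```

```bash
python3 -c "
from h import *
to((.5688,.0566,.1445));fix();print(manip.sense()['force'],manip.sense()['ft_torque'],manip.sense()['finger_gap'])
"
```

```text
tcp [0.5703 0.0569 0.1465] yang -0.567 tilt [ 0.0068 -0.0009] d [-1.1 -1.1  2. ]
tiltfix r [ 0.0062 -0.0029 -0.    ]
[-3.7627727   1.00200908  8.21272814] [0.33351012 0.91998062 0.32287138] 0.1713827183131654
```

{"op": "servo_tool", "data": {"motion": [[-0.4,-0.5,3,0.003,-0.001,0.1,-1],[-0.4,-0.5,2.5,0.002,-0.001,0.1,-1],[0,-0.3,2,0,0,0.1,-1]]}}

```text
t: 23.23
tcp_pos: [0.5703, 0.0571, 0.1444]
tool_rot: [0.941, 0.339, 0.003, 0.002]
force: [-2.7, -0.1, 9.5]
finger_gap: 0.169
```

```bash
python3 -c "
from h import *
to((.5688,.0566,.1445));fix();print(manip.sense()['force'],manip.sense()['ft_torque'],manip.sense()['finger_gap'])
"
```

```text
tcp [0.5703 0.0571 0.1444] yang -0.878 tilt [ 0.007  -0.0011] d [-1.5 -0.6 -0.1]
tiltfix r [ 0.0053 -0.0047  0.    ]
[-2.72069359 -0.09070784  9.45490489] [0.01512576 0.64713603 0.25269367] 0.16938440211303898
```

{"op": "servo_tool", "data": {"motion": [[-0.5,-0.3,2,0.003,-0.002,0.1,-1],[-0.5,-0.3,2,0,-0.002,0.1,-1],[0,0,2,0,0,0.1,-1],[0,0,1.5,0,0,0.06,-1]]}}

```text
t: 23.57
tcp_pos: [0.5702, 0.0567, 0.1441]
tool_rot: [0.987, 0.159, 0.003, 0.002]
force: [-3.6, -0.6, 9.9]
finger_gap: 0.17
```

```bash
python3 -c "
from h import *
to((.5688,.0566,.1445));fix();print(manip.sense()['force'],manip.sense()['ft_torque'],manip.sense()['finger_gap'])
s=snap('wrist','w29')
"
```

```text
tcp [0.5702 0.0567 0.1441] yang -1.252 tilt [ 0.0064 -0.0036] d [-1.4 -0.3 -0.5]
tiltfix r [ 0.0055 -0.005   0.    ]
[-3.60425235 -0.5842959   9.86365583] [0.01434512 0.69886793 0.27342315] 0.16994461060716745
```

View pics/w29.png

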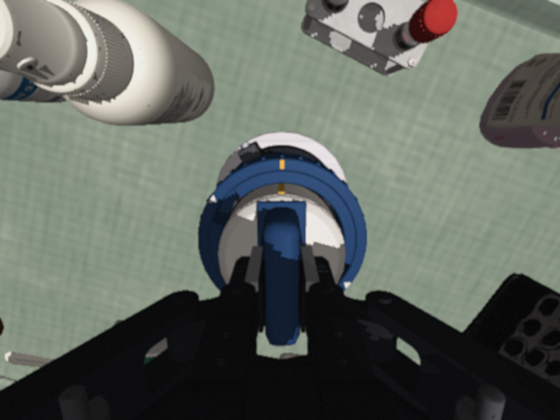

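The lid dash (281,188) lines up with the collar's yellow dash (282,164). I nudge it further to the stop, then let it up.

{"op": "servo_tool", "data": {"motion": [[0,0,1,0.002,-0.002,0.02,-1],[0,0,0,0,0,0,-1],[0,0,-2,0,0,0,-1],[0,0,-2,0,0,0,-1],[0,0,-2,0,0,0,-1],[0,0,0,0,0,0,-1]]}}

```text
t: 24.12
tcp_pos: [0.5701, 0.0567, 0.1518]
tool_rot: [0.989, 0.149, 0.003, 0.002]
force: [-0.9, -0.2, 4.7]
finger_gap: 0.166
```

```bash
python3 -c "
from h import *
to((.5688,.0566,.152));fix();print(manip.sense()['force'],manip.sense()['ft_torque'],manip.sense()['finger_gap'])
"
```

```text
tcp [0.5701 0.0567 0.1518] yang -1.272 tilt [ 0.0056 -0.0034] d [-1.3 -0.3 -0.2]
tiltfix r [ 0.0049 -0.0043  0.    ]
[-0.85323267 -0.22395724  4.71030233] [0.03204233 0.31724347 0.05315235] 0.16600628860717356
```

{"op": "servo_tool", "data": {"motion": [[0,0,-1,0,0,0,-1],[0,0,-1,0,0,0,-1],[0,0,-1,0,0,0,-1]]}}

```text
t: 24.37
tcp_pos: [0.5701, 0.0566, 0.1522]
tool_rot: [0.989, 0.149, 0.002, 0.002]
force: [4.1, 0.3, -12.2]
finger_gap: 0.167
```

```bash
python3 -c "
from h import *
to((.5688,.0566,.152));fix();print(manip.sense()['force'],manip.sense()['ft_torque'],manip.sense()['finger_gap'])
"
```

```text
tcp [0.5701 0.0566 0.1522] yang -1.272 tilt [ 0.0043 -0.0031] d [-1.3 -0.4  0.2]
tiltfix r [ 0.0042 -0.0032  0.    ]
[  4.09640751   0.29305256 -12.21154971] [ 0.00529606 -0.36441499  0.06141887] 0.16729025069211884
```

The lid is held against the roof of the notch (12 N pull, no movement), so it is locked. I ease off, release and retreat.

{"op": "servo_tool", "data": {"motion": [[0,0,0.5,0,0,0,-1],[0,0,0,0,0,0,-0.4],[0,0,0,0,0,0,-0.2],[0,0,0,0,0,0,-0.2],[0,0,0,0,0,0,-0.2],[0,0,-15,0,0,0,-0.2],[0,0,-25,0,0,0,-0.2],[0,0,-30,0,0,0,-0.2],[0,0,-30,0,0,0,-0.2],[-20,0,-20,0,0,0,-0.2],[-30,0,0,0,0,0,-0.2],[0,0,0,0,0,0,-0.2]]}}

```text
t: 25.37
tcp_pos: [0.5218, 0.042, 0.2823]
tool_rot: [0.989, 0.149, 0.005, 0.003]
force: [-0.7, 0.5, -0.3]
finger_gap: 0.402
```

```bash
python3 -c "
from h import *
to((.5688,.0566,.152));fix();print(manip.sense()['force'],manip.sense()['finger_gap'])
s=snap('wrist','w30');snap('scene','s30')
f=s['frame'][:,:,::-1]
cv2.imwrite('pics/w30z.png',cv2.resize(f[60:220,200:360],None,fx=4.5,fy=3.7,interpolation=cv2.INTER_CUBIC))
"
```

```text
tcp [0.5218 0.042  0.2823] yang -1.271 tilt [ 0.0103 -0.0044] d [ 48.1  -1.1 130.7]
tiltfix r [ 0.0073 -0.0085  0.    ]
[-0.69439557  0.49536406 -0.33580118] 0.40249230939643854
```

View pics/w30.png

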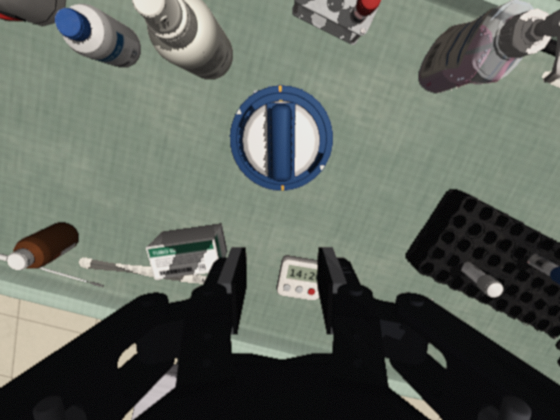

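View pics/w30z.png

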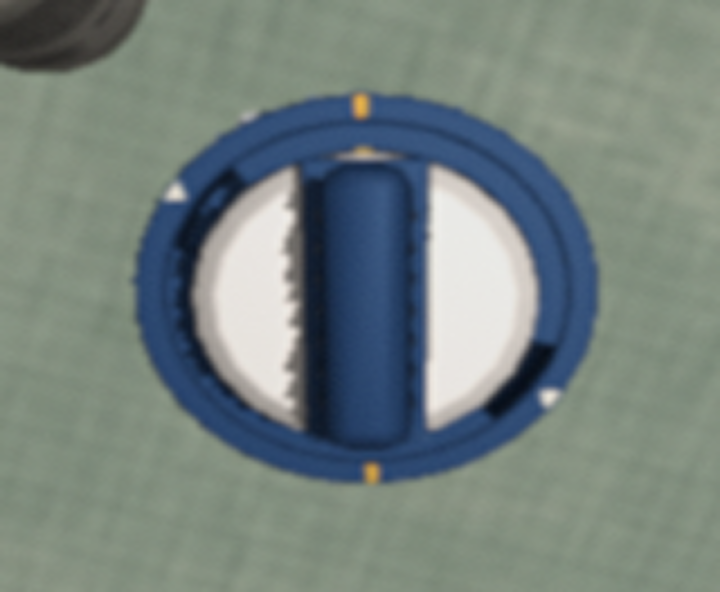

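View pics/s30.png

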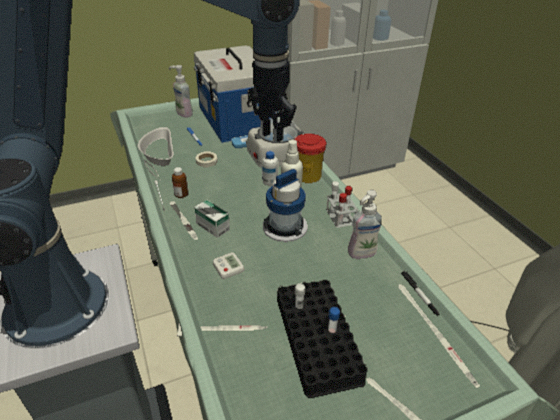

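The bar lies along the yellow dashes to within about 0.03 rad, the lid is level, and every bystander is in place. I hand in now.

```bash
python3 -c "
from h import *
print(manip.sense()['t']); print(manip.sign_off())"
```

```text
25.4667
the job is handed in; nothing more can be done
None
```

The green-capped tube is in the carrier's free pocket and the lid is locked on the canister. I handed the job in at t = 25.5 s of the 61 allowed, and no verdict was reported.

**Tube:** The first few tries at the pocket caught its rim, pressing the carrier down with about 6 N at most. I re-measured the foot against the pocket ring and the tube then went in freely. Before the lid went on, the picture showed it upright beside the red tube. The cap was about 2 to 3 mm from its expected position, which is a small tilt and near the 2 mm camera accuracy.

**Lid:** The lugs went in centred in the mouths. I pushed the rim down to about 77 mm and turned the lid clockwise until the tool read 0.03 rad short of where I put the stop. When I let it up, the rim rose to about 84 mm. A test pull of about 12 N moved it only 0.4 mm, so the lugs are in their notches.

**Last checks:**
- **Alignment:** The last pictures show the bar within about 0.03 rad of the yellow dashes.
- **Bystanders and other tubes:** The blue and white tubes and the bystanders looked in place. I judged this by eye and did not measure it. The red tube is under the lid and could not be seen.
- **Gripper:** It was about 130 mm above the locked grip height and touching nothing.
- **Disagreement:** Positions from the wrist camera and from the arm's own reading differed by 1 to 1.5 mm sideways, so I lined up the fits on the images.

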